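# Rack the slide cassettes and start the control scan

## Robot

A 7-joint arm with a two-finger parallel gripper is mounted at the origin on the work surface. World frame = base frame: x ahead of the robot, y to its left, z up, the work surface at z = 0. Lengths are in m, angles in rad, forces in N, time in s.
With the tool pointing down it reaches from about 0.425 to 0.95 m from the base axis. Payload 4.7 kg.
Tool frame: the origin (TCP) lies midway between the tips of the shut fingers; the grasp point (between the pads) lies behind it (ctrl.tcp_to_grasp is the z of the grasp point in the tool frame, in m); z points along the fingers, y is the line along which they close (so a half turn about z gives the same grasp; the last joint's range is limited). The gripper opens to 85 mm and grips with 20 to 120 N. Pads are 22 mm wide; open, the fingers measure 114 mm over their backs; the gripper's body (76 mm by 85 mm) begins 54 mm behind the grasp point. The pads swing forward as they close: fully open they stand 13 mm farther back than shut.
Start: joints at [-1.304, 0.469, -0.049, 1.532, 0.024, 1.141, -0.082], TCP at [0.197, 0.646, 0.211] pointing down, gripper open.
Joint ranges: [-2.59, 2.59], [-0.33, 1.99], [-1.39, 1.29], [0.1, 2.45], [-1.04, 4.18], [0.21, 1.99], [-2.66, 2.66]. Speed limits (rad/s): [2.57, 2.57, 3.14, 3.14, 3.14, 3.14, 3.14].

## Interface

Orientations are given as [roll, pitch, yaw] about the fixed x, y, z axes, in that order (R = Rz(yaw) Ry(pitch) Rx(roll)).
In Python, from bench import telemetry, viewer, job, ctrl gives the robot as it stands.
- The arm moves only by the tool play_rows, never from a script. Its argument "plan" is text: rows parted by semicolons, each of 4 numbers parted by spaces: the shift along the tool's x, y, z in m, then the turn about the tool's z in rad. In form: tx ty tz twist; .... A call has 1 to 10 rows; each row is the pose to reach, as a shift and turn from the pose commanded when the call began, along the tool's axes at that moment; what a row does not reach only later rows make up. A row lasts 1/12 s, in which the tool goes at most 41.7 mm and 7.16 degrees, less where a joint would pass 70% of its speed; a pose out of reach is approached as far as the arm can. A call with a gripper value outside its range is refused whole. "hand" is the opening, from 0 (shut) to 1 (fully open), set as the call begins (left out, the last holds). The fingers move at their own pace and stop on an object; "force" is the grip in N (left out, the last holds). Time passes only in rows, so rows that repeat a pose let the fingers close. It gives the time, the measured TCP pose, the force, the opening and the grip force at its end, in the units of the state.
- telemetry.observe(): the state, without advancing time (a new reading comes with each control period).
- viewer.capture(name): name is "scene" or "top" or "wrist"; returns the picture (480x640x3 uint8, red, green, blue); there is no depth.
- viewer.calibration(name): a dict with "intrinsics" (3x3 intrinsics, pixels), "dist" ([k1, k2, p1, p2, k3] as OpenCV has them; the pictures are not rectified), "eye" and "attitude" of the camera in the world. Camera axes: x right, y up, looking along -z (the intrinsics and any distortion apply to the point x, -y, -z); pixel columns grow to the right and rows downward; lengths in m; the calibration is good to about 2 mm. A picture is of the moment at which its call begins: read the wrist's pose just before it. calibration takes no time and is no camera call; for the wrist camera it gives the pose at the moment of the call.
- job.sign_off(): hands the job in; it is judged then, once.
The state is a dict: "t": time; "joints": joint angles; "dq": joint speeds; "tau": joint torques, N m; "tool_pos": TCP position; "tcp_rot": TCP orientation; "ft_force": force on the tool from outside, world axes, zero at the start; "ft_torque": the same for the moment, N m; "gripper_width": opening from 0.0 (shut) to 1.0 (fully open); "grip_force": force on a finger pad.
Only numpy, scipy, OpenCV 4.12 (cv2) and the standard library are available. Lean on these libraries where they do the work, as an engineer would, in place of code of your own. Each camera call takes 0.05 s, during which the arm holds its last target. There are 200 camera calls.

## Task

Stand every white slide cassette on its short end in the slotted rack, one to a slot, any slots, with the blue label face towards the rack's red end wall. Turn the orange control cassette over so that it lies label up, flat between the end stops on the scanner's bed. When everything is loaded, push the green start button fully down and let it come up; leave the bottle, the red tube rack and the tip box where they are.

Things in the scene. Friction and masses are not known exactly. Their poses are not given: they have to be found in the camera images.
- slide_a: White flat slide cassette, a plate 50 (x) x 110 (y) x 18 mm (z), about 90 g; origin at its centre; +z points out of the face with the blue label, the other face is plain with thin grey ribs. Grip it across its 50 mm width. Lies flat on the bench at the start, label up or label down; may be absent.
- slide_b: White flat slide cassette, a plate 50 (x) x 110 (y) x 18 mm (z), about 90 g; origin at its centre; +z points out of the face with the blue label, the other face is plain with thin grey ribs. Grip it across its 50 mm width. Lies flat on the bench at the start, label up or label down; may be absent.
- slide_c: White flat slide cassette, a plate 50 (x) x 110 (y) x 18 mm (z), about 90 g; origin at its centre; +z points out of the face with the blue label, the other face is plain with thin grey ribs. Grip it across its 50 mm width. Lies flat on the bench at the start, label up or label down; may be absent.
- slide_d: White flat slide cassette, a plate 50 (x) x 110 (y) x 18 mm (z), about 90 g; origin at its centre; +z points out of the face with the blue label, the other face is plain with thin grey ribs. Grip it across its 50 mm width. Lies flat on the bench at the start, label up or label down; may be absent.
- control: Orange flat slide cassette, a plate 50 (x) x 110 (y) x 18 mm (z), about 90 g; origin at its centre; +z points out of the face with the blue label, the other face is plain with thin grey ribs. Grip it across its 50 mm width. Starts flat on the bench, label down. A cassette left in a rack slot stands by itself, so the rack may be used to change the grip.
- rack: Fixed grey rack, foot 90 x 330 x 6 mm; origin at the centre of its underside, z up. Seven ribs along its x part six slots side by side along y, 50 mm apart, 22 mm wide, 62 mm long (x) between two aluminium side bars 46 mm high, open above. Ribs are straight to 30 mm, then a roof-like ridge to 44 mm. Cassettes stand on a short end, width along rack x, and may lean 0.2 rad.
- slot0 (a point): Centre of the floor of rack slot 0 (slot 5 is next to the red end wall), 6 mm above the rack's underside; axes as the rack's.
- slot1 (a point): Centre of the floor of rack slot 1 (slot 5 is next to the red end wall), 6 mm above the rack's underside; axes as the rack's.
- slot2 (a point): Centre of the floor of rack slot 2 (slot 5 is next to the red end wall), 6 mm above the rack's underside; axes as the rack's.
- slot3 (a point): Centre of the floor of rack slot 3 (slot 5 is next to the red end wall), 6 mm above the rack's underside; axes as the rack's.
- slot4 (a point): Centre of the floor of rack slot 4 (slot 5 is next to the red end wall), 6 mm above the rack's underside; axes as the rack's.
- slot5 (a point): Centre of the floor of rack slot 5 (slot 5 is next to the red end wall), 6 mm above the rack's underside; axes as the rack's.
- red_end (a point): Point on the outside of the rack's red end wall (at the rack's +y end; wall 5 mm thick, 55 mm high), 170 mm from the rack's middle.
- scanner: Fixed slide scanner; origin under the centre of its bed, z up. A grey base plate 10 mm thick carries the black bed; a white housing 150 (x) x 250 (y) mm, blue on top, 70 mm high, stands behind it, its front face 90 mm from the bed's centre in +x.
- bed (a point): Centre of the top of the scanner's bed, 35 mm above the bench. The bed is 34 mm wide (scanner x), so a cassette overhangs it by 8 mm each side. End stops 116 mm apart along scanner y, with corners 58 mm apart in x over the last 14 mm, rise 8 mm above it. A cassette lies between them, length along scanner y, either end first, its centre 9 mm above this point.
- start_top (a point): Centre of the top of the round green start button (32 mm across), on the scanner's housing; it is pressed straight down.
- start (a joint): Travel of the start button: 0 up, 0.006 m fully down; sprung, about 5 N when fully down.
- bottle: White bottle, 56 mm across, 110 mm high, standing; leave alone. Origin at the centre of its underside.
- tube_rack: Red tube rack, 85 x 120 x 50 mm; leave alone. Origin at the centre of its underside.
- tip_box: Blue tip box with clear lid, 88 x 128 x 85 mm; leave alone. Origin at the centre of its underside.
There are look-alikes about, which are no part of the job. What is shaped like the slide_a but pink or yellow is not meant.

How it is judged:
On the way, in this order (a step that is already met when the one before it is completed fails the run):
1. every white cassette stands in the rack, label to the red end, and the orange one lies label up on the scanner's bed, all let go (z of slide_a in the frame of rack between 0.05 and 0.07 m and x of slide_a in the frame of rack between -0.02 and 0.02 m and y of slide_a in the frame of rack between -0.15 and 0.15 m and angle between the y axis of each of slide_a, slide_b, slide_c, slide_d and the z axis of rack, either way round below 0.3 rad and z of red_end in the frame of slide_a above 0.015 m and z of slide_b in the frame of rack between 0.05 and 0.07 m and x of slide_b in the frame of rack between -0.02 and 0.02 m and y of slide_b in the frame of rack between -0.15 and 0.15 m and z of red_end in the frame of slide_b above 0.015 m and z of slide_c in the frame of rack between 0.05 and 0.07 m and x of slide_c in the frame of rack between -0.02 and 0.02 m and y of slide_c in the frame of rack between -0.15 and 0.15 m and z of red_end in the frame of slide_c above 0.015 m and z of slide_d in the frame of rack between 0.05 and 0.07 m and x of slide_d in the frame of rack between -0.02 and 0.02 m and y of slide_d in the frame of rack between -0.15 and 0.15 m and z of red_end in the frame of slide_d above 0.015 m and horizontal distance between control and bed below 0.01 m and angle between control's own z axis and vertical below 0.08 rad and angle between the y axis of control and the y axis of scanner, either way round below 0.15 rad and z of control in the frame of scanner between 0.038 and 0.049 m and contact force between the fingers and slide_a below 0.1 N and contact force between the fingers and slide_b below 0.1 N and contact force between the fingers and slide_c below 0.1 N and contact force between the fingers and slide_d below 0.1 N and contact force between the fingers and control below 0.1 N), for 0.3 s.
2. the start button is pushed fully down (value of joint start above 0.0045 m), for 0.05 s.
At the end, for the whole second after the job is handed in: Each white cassette stands on a short end in a rack slot (upright within 0.3 rad, within 20 mm of the slots' middle line), label to the red end; the orange one lies on the bed label up, level, within 10 mm and 0.15 rad; all let go and at rest, the button up (all of step 1 and linear speed of each of slide_a, slide_b, slide_c, slide_d, control below 0.02 m/s and value of joint start below 0.0015 m); the robot touches nothing.
It fails at once if the bottle is pushed aside by more than 40 mm or tipped over (distance of bottle from where it was at the start of the episode above 0.04 m or angle between bottle's own z axis and vertical above 0.5 rad).
It fails at once if the red tube rack is pushed aside by more than 40 mm or tipped over (distance of tube_rack from where it was at the start of the episode above 0.04 m or angle between tube_rack's own z axis and vertical above 0.5 rad).
It fails at once if the tip box is pushed aside by more than 40 mm or tipped over (distance of tip_box from where it was at the start of the episode above 0.04 m or angle between tip_box's own z axis and vertical above 0.5 rad).
Of slide_a, slide_b, slide_c, slide_d only 3 to 4 are there at a start; the rules pass over those that are not, and their reading is None.
At some moment in a run one of slide_a, slide_b, slide_c, slide_d, control may be knocked a few centimetres aside while the robot is not near it.
Once in a run the grip may slacken for a moment while it holds something.
It also fails if it takes over 210 s, if anything falls off the work surface, if the arm or the gripper's body presses on something with over 40 N, if the wrist force passes 120 N, or if a joint passes its speed limit or range.

## Working session

There is one attempt and no reset: what is moved stays moved. The work goes in short steps, Python scripts to look and compute and a tool call to move; the robot and the scene stay as the last step left them, time stands still between calls to the robot, and variables do not carry over. Pictures are saved under pics/ and viewed, at most 14 in all, crops included, and the job is handed in when it is done.

Besides the shell and the picture viewer there is one more tool, called after "Call:" as name(argument=value, ...), one argument or row to a line, values as JSON. play_rows: Moves the arm, as the interface text tells. Its arguments: {"type":"object","properties":{"plan":{"type":"string"},"hand":{"type":"number"},"force":{"type":"number"}},"required":["plan"]}

```bash
mkdir -p pics; ls; cat > h.py <<'E'
import numpy as np, cv2
from scipy.spatial.transform import Rotation as Rn
from bench import telemetry, viewer, job, ctrl
def cam(name):
    c=viewer.calibration(name); a=np.array(c["attitude"],float)
    R=a if a.shape==(3,3) else Rn.from_euler("xyz",a).as_matrix()
    return np.array(c["intrinsics"],float),np.array(c["dist"],float),np.array(c["eye"],float),R
def ray(c,px,z):
    K,D,e,R=c
    u=cv2.undistortPoints(np.array(px,float).reshape(-1,1,2),K,D).reshape(-1,2)
    d=np.c_[u[:,0],-u[:,1],-np.ones(len(u))]@R.T
    return e+d*((z-e[2])/d[:,2])[:,None]
def proj(c,P):
    K,D,e,R=c
    q=(np.array(P,float).reshape(-1,3)-e)@R*np.array([1,-1,-1])
    return cv2.projectPoints(q,np.zeros(3),np.zeros(3),K,D)[0].reshape(-1,2)
def shot(name,fn=None):
    c=cam(name); im=np.array(viewer.capture(name))[:,:,::-1].copy()
    if fn: cv2.imwrite("pics/"+fn,im)
    return c,im
E
python3 - <<'E'
from h import *
print(telemetry.observe(), ctrl.tcp_to_grasp, viewer.calibration("top"), viewer.calibration("wrist"))
for n in("scene","top","wrist"): shot(n,n+"0.png")
E
```

```text
pics
{'t': 0.0, 'joints': array([-1.30393376,  0.46948542, -0.04862065,  1.53367721,  0.0241089 ,
        1.14099866, -0.08231891]), 'dq': array([ 1.37077311e-03, -2.45463311e-04,  6.36178796e-04, -9.22752026e-04,
       -7.99005754e-05,  5.13892522e-04, -4.39441883e-04]), 'tau': array([-1.29915966e-04, -5.10310471e+01, -4.64718067e-02, -2.37701744e+01,
        1.07446674e-02,  7.63430900e-03, -6.42100687e-06]), 'tool_pos': array([0.19654001, 0.64510709, 0.20983897]), 'tcp_rot': array([-3.13961130e+00,  6.86166837e-05,  2.84586916e+00]), 'ft_force': array([-0.16356224,  0.02370058,  0.42166497]), 'ft_torque': array([ 0.00458418, -0.03825174,  0.02542078]), 'grip_force': 0.0, 'gripper_width': 1.0023673041714969} -0.0187 {'intrinsics': array([[531.02589694,   0.        , 325.52254416],
       [  0.        , 531.02589694, 227.89451826],
       [  0.        ,   0.        ,   1.        ]]), 'dist': array([-0.06375661,  0.        ,  0.        ,  0.        ,  0.        ]), 'eye': array([0.31303607, 0.00981737, 1.33559932]), 'attitude': array([ 0.17555569,  0.01832181, -1.57495681])} {'intrinsics': array([[331.33569481,   0.        , 318.41322729],
       [  0.        , 331.33569481, 236.61817554],
       [  0.        ,   0.        ,   1.        ]]), 'dist': array([-0.03572707,  0.        ,  0.        ,  0.        ,  0.        ]), 'eye': array([0.11885674, 0.66902843, 0.37306283]), 'attitude': array([-3.26704943e-01,  6.09129950e-04,  1.27573345e+00])}
```

View pics/top0.png

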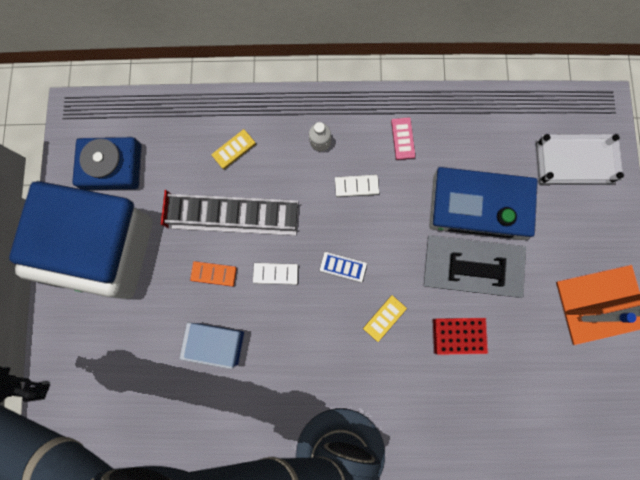

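View pics/scene0.png

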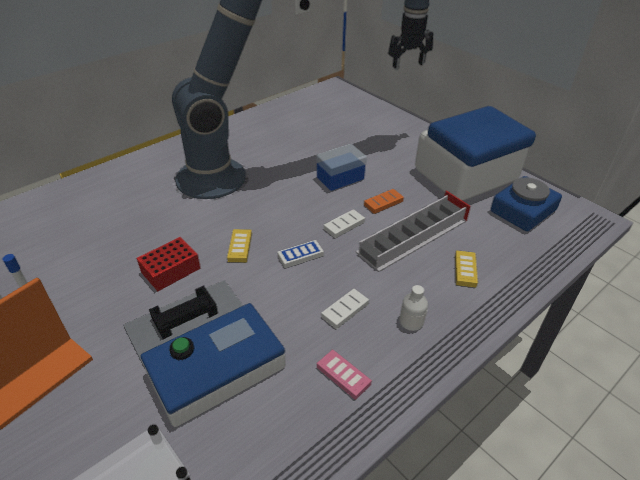

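```bash
cat > find.py <<'E'
from h import *
def blobs(im,c,name,roi,z=0.018):
    x0,y0,x1,y1=roi; hsv=cv2.cvtColor(im,cv2.COLOR_BGR2HSV); H,S,V=[hsv[...,i].astype(int) for i in range(3)]
    m={"white":(S<40)&(V>185),"orange":(H<14)&(S>150)&(V>120),"red":((H<6)|(H>172))&(S>150)&(V>90),"black":(V<45),"green":(H>45)&(H<80)&(S>120),"grey":(V>185)&(S<50)}[name]
    k=np.zeros(m.shape,np.uint8); k[y0:y1,x0:x1]=m[y0:y1,x0:x1]*255
    k=cv2.morphologyEx(k,cv2.MORPH_CLOSE,np.ones((11,11),np.uint8)) if name in("white","orange") else k
    out=[]
    for q in cv2.findContours(k,cv2.RETR_EXTERNAL,cv2.CHAIN_APPROX_NONE)[0]:
        if cv2.contourArea(q)<60: continue
        w=ray(c,q.reshape(-1,2),z)[:,:2]
        r=cv2.minAreaRect((w*1000).astype(np.float32)); b=cv2.boxPoints(r)
        e=[b[1]-b[0],b[2]-b[1]]; e=max(e,key=np.linalg.norm)
        out.append((np.round(q.reshape(-1,2).mean(0)),np.round(r[0],1),np.round(r[1],1),round(float(np.arctan2(e[1],e[0]))%np.pi,3)))
    return out
E
python3 - <<'E'
from find import *
c=cam("top"); im=cv2.imread("pics/top0.png")
for n,roi,z in [("white",(240,160,390,290),.018),("orange",(180,255,245,295),.018),("red",(155,180,180,235),.055),("black",(440,245,515,290),.043),("green",(490,200,525,232),.08)]:
    print(n,*blobs(im,c,n,roi,z),sep="\n  ")
a=cv2.resize(im[165:295,150:380],None,fx=3.4,fy=3.4,interpolation=cv2.INTER_CUBIC);cv2.imwrite("pics/cropA.png",a)
E
```

```text
white
  (array([275., 273.]), array([433.9, 160.1]), array([108.4,  48.6]), 1.532)
  (array([343., 266.]), array([449.7,  -9.5]), array([108.1,  48.6]), 1.3)
  (array([267., 218.]), array([578.9, 179.5]), array([144.5,  85.5]), 1.508)
  (array([356., 185.]), array([658.3, -46.4]), array([ 48.6, 108.5]), 1.627)
orange
  (array([213., 273.]), array([433.4, 315.2]), array([109.4,  47.9]), 1.438)
red
black
  (array([477., 269.]), array([ 437.9, -336.5]), array([135.2,  67.9]), 1.449)
green
  (array([508., 215.]), array([ 563.1, -408.9]), array([34.7, 32. ]), 1.564)
```

View pics/cropA.png

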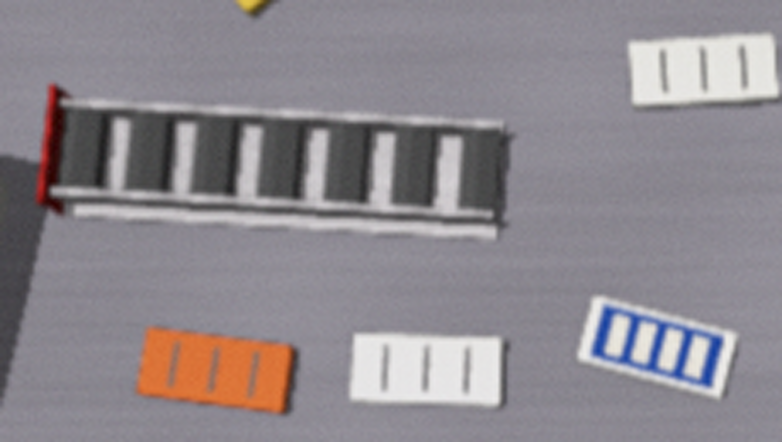

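```bash
cat > go.py <<'E'
from h import *
def go(x,y,z,yaw=None):
    s=telemetry.observe(); p=np.array(s["tool_pos"]); r=np.array(s["tcp_rot"])
    R=Rn.from_euler("xyz",r).as_matrix(); d=R.T@(np.array([x,y,z])-p)
    tw=0 if yaw is None else -((yaw-r[2]+np.pi)%(2*np.pi)-np.pi)
    print("go",np.round(d,4),round(tw,3),"rows",np.linalg.norm(d)/.0417,abs(tw)/.125)
if __name__=="__main__":
    import sys; go(*map(float,sys.argv[1:]))
E
python3 go.py 0.46 0.18 0.30 1.532
python3 - <<'E'
from find import *
c=cam("top")
off=np.array([150,165])
P=np.array([[60,101],[503,122],[57,193],[495,217]])/3.4+off
print(ray(c,P,.046).round(4))
S=np.array([[118,157],[183,160],[250,163],[316,166],[382,170],[449,174]])/3.4+off
print(ray(c,S,.02).round(4))
E
```

```text
go [-0.3876 -0.3684 -0.0893] 1.314 rows 13.000561685549272 10.510491840692342
[[0.6299 0.4306 0.046 ]
 [0.6108 0.101  0.046 ]
 [0.5604 0.4294 0.046 ]
 [0.5401 0.1064 0.046 ]]
[[0.5926 0.3926 0.02  ]
 [0.5898 0.3431 0.02  ]
 [0.5871 0.2924 0.02  ]
 [0.5844 0.2426 0.02  ]
 [0.5809 0.193  0.02  ]
 [0.5775 0.1429 0.02  ]]
```

Call:
play_rows(
  plan="-0.388 -0.368 -0.09 1.31;-0.388 -0.368 -0.09 1.31;-0.388 -0.368 -0.09 1.31;-0.388 -0.368 -0.09 1.31;-0.388 -0.368 -0.09 1.31;-0.388 -0.368 -0.09 1.31;-0.388 -0.368 -0.09 1.31;-0.388 -0.368 -0.09 1.31;-0.388 -0.368 -0.09 1.31;-0.388 -0.368 -0.09 1.31",
  hand=0.9,
  force=20,
)

```text
t: 0.98
tool_pos: [0.3999, 0.2863, 0.2804]
tcp_rot: [-3.141, -0.0, 1.59]
ft_force: [0.8, 0.4, 0.2]
gripper_width: 0.9
grip_force: 0.0
```

```bash
python3 go.py 0.46 0.18 0.30 1.532
```

```text
go [-0.1074  0.0581 -0.0197] 0.058 rows 2.9652982453313004 0.4623760377414463
```

Call:
play_rows(
  plan="-0.107 0.058 -0.02 0.058;-0.107 0.058 -0.02 0.058;-0.107 0.058 -0.02 0.058;-0.107 0.058 -0.02 0.058;-0.107 0.058 -0.02 0.058",
)

```text
t: 1.4
tool_pos: [0.4612, 0.1804, 0.3005]
tcp_rot: [3.141, -0.001, 1.532]
ft_force: [0.1, 0.9, -0.2]
gripper_width: 0.901
grip_force: 0.0
```

```bash
python3 - <<'E'
from find import *
c,im=shot("wrist","w1.png")
print(telemetry.observe()["tool_pos"],telemetry.observe()["tcp_rot"])
for n in("white","orange"): print(n,*blobs(im,c,n,(0,0,640,480)),sep="\n  ")
E
```

```text
[0.46010676 0.18243132 0.29999365] [-3.14121270e+00 -6.02897445e-04  1.53606087e+00]
white
  (array([243., 370.]), array([ 326.8, -116.5]), array([36.1, 71.2]), 2.478)
  (array([567., 364.]), array([ 880.3, -131.4]), array([ 74. , 111.8]), 2.311)
  (array([107., 321.]), array([122.1, -16.4]), array([81.9, 17.8]), 1.314)
  (array([454., 316.]), array([660.4, -37.5]), array([48.2, 90.8]), 1.648)
  (array([316., 318.]), array([449.3, -16.9]), array([94.1, 48.7]), 1.3)
  (array([573., 299.]), array([850.2,  -5.3]), array([ 56.5, 141. ]), 2.373)
  (array([ 34., 247.]), array([ 39.2, 111.9]), array([13.6, 81.6]), 2.944)
  (array([630., 182.]), array([896.5, 173.9]), array([18.3, 35.9]), 3.114)
  (array([298., 194.]), array([435.3, 170.9]), array([85.9, 48.3]), 1.531)
  (array([552., 111.]), array([770. , 273.2]), array([39.9, 81.3]), 2.263)
  (array([622., 120.]), array([862.4, 260. ]), array([ 52.9, 124.4]), 1.816)
  (array([117.,  90.]), array([227., 309.]), array([153.1, 101.7]), 1.408)
  (array([419., 103.]), array([586.3, 249.4]), array([303.7,  96.1]), 1.508)
orange
  (array([286., 109.]), array([432. , 286.2]), array([47.5, 49.2]), 3.062)
  (array([281.,  78.]), array([428.3, 324.4]), array([21.5, 31.2]), 3.051)
  (array([298.,  56.]), array([439.6, 340.4]), array([24.4, 48.5]), 3.078)
```

View pics/w1.png

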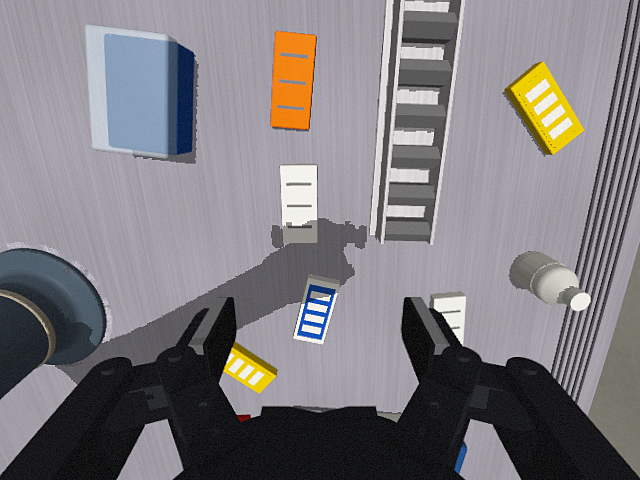

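```bash
python3 go.py 0.436 0.197 0.0 1.532
```

```text
go [ 0.0135 -0.0245  0.3   ] 0.004 rows 7.225733455859076 0.03248699207022909
```

Call:
play_rows(
  plan="0.0135 -0.0245 0.1 0.004;0.0135 -0.0245 0.1 0.004;0.0135 -0.0245 0.25 0.004;0.0135 -0.0245 0.25 0.004;0.0135 -0.0245 0.25 0.004;0.0135 -0.0245 0.25 0.004;0.0135 -0.0245 0.3 0.004;0.0135 -0.0245 0.3 0.004;0.0135 -0.0245 0.3 0.004",
)

```text
t: 2.2
tool_pos: [0.432, 0.1974, -0.0038]
tcp_rot: [-3.133, 0.004, 1.537]
ft_force: [-0.4, 0.0, -0.1]
gripper_width: 0.905
grip_force: 0.0
```

Call:
play_rows(
  plan="0 0 0 0;0 0 0 0;0 0 0 0;0 0 0 0;0 0 0 0;0 0 0 0",
  hand=0.4,
  force=20,
)

```text
t: 2.7
tool_pos: [0.4365, 0.1976, 0.0009]
tcp_rot: [3.14, -0.001, 1.534]
ft_force: [-0.3, 0.0, -0.5]
gripper_width: 0.397
grip_force: 0.0
```

Call:
play_rows(
  plan="0 0 -0.04 0;0 0 -0.08 0;0 0 -0.12 0;0 0 -0.15 0;0 0 -0.15 0;0 0 -0.15 0",
)

```text
t: 3.2
tool_pos: [0.4372, 0.1978, 0.1522]
tcp_rot: [3.138, -0.004, 1.534]
ft_force: [-0.4, 1.0, -0.2]
gripper_width: 0.395
grip_force: 0.0
```

```bash
python3 - <<'E'
from h import *
c,im=shot("scene");c2,im2=shot("wrist")
p=proj(c,[.436,.197,.15])[0];print(p)
x,y=map(int,p); a=cv2.resize(im[max(0,y-80):y+80,x-100:x+100],(500,400)); b=cv2.resize(im2,(400,300)); b=cv2.copyMakeBorder(b,0,100,0,0,0)
cv2.imwrite("pics/g1.png",np.hstack([a,b[:, :300]]))
E
```

```text
[357.70034876 175.52389878]
```

View pics/g1.png

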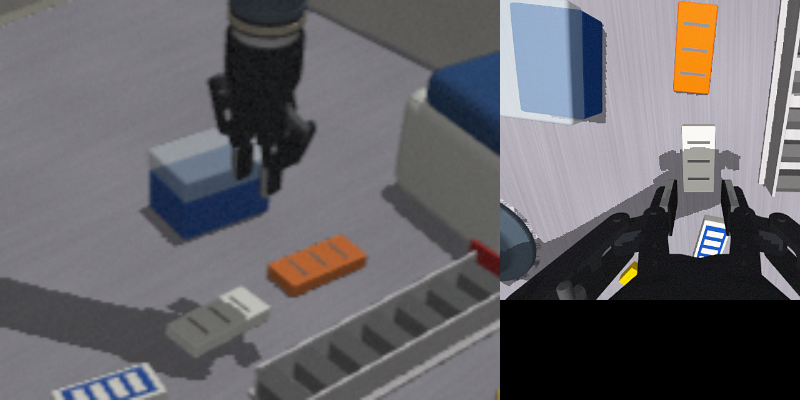

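```bash
python3 - <<'E'
from find import *
c,im=shot("top","top1.png")
print(blobs(im,c,"white",(240,230,320,300)))
c,im=shot("wrist","w2.png")
for b in blobs(im,c,"white",(250,150,400,450)):print(b)
s=telemetry.observe();print(s["tool_pos"])
R=Rn.from_euler("xyz",s["tcp_rot"]).as_matrix()
# tip ends visible? project TCP +- 17mm
for dz in(0,-.0187):print(proj(c,[s["tool_pos"]+R@np.array([0,k*.017,dz]) for k in(-1,1)]))
E
```

```text
[(array([262., 273.]), array([434. , 194.3]), array([50.2, 30. ]), 0.014), (array([273., 232.]), array([538. , 165.7]), array([112. ,   6.5]), 1.509)]
(array([321., 374.]), array([424.7,  18.9]), array([112.8, 106.4]), 0.19)
(array([332., 229.]), array([443.5, 166.8]), array([182.9, 151.4]), 1.535)
[0.43504407 0.19661107 0.14880234]
[[285.03088056 283.51641572]
 [347.17262471 283.51050916]]
[[281.50737156 300.62161632]
 [350.34439908 300.60994005]]
```

View pics/w2.png

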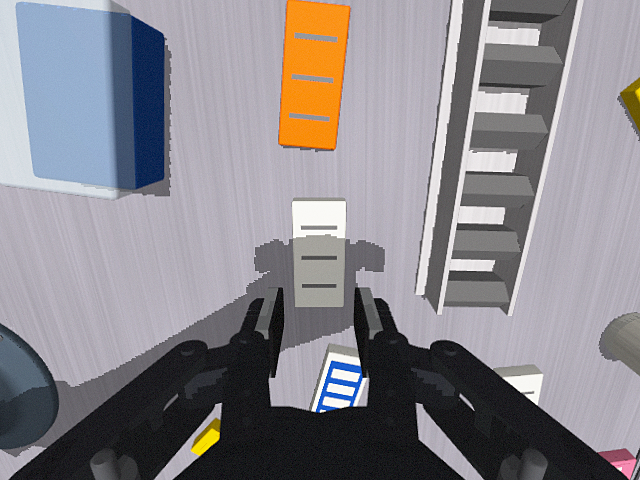

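```bash
python3 - <<'E'
from find import *
c=cam("wrist");s=telemetry.observe();print(s["tool_pos"],s["tcp_rot"])
print(ray(c,[[320,198],[320,307],[293,210],[347,210],[294,300],[344,300]],.018).round(4))
im=cv2.imread("pics/top1.png");cv2.imwrite("pics/t1c.png",cv2.resize(im[230:310,200:330],(780,480)))
E
```

```text
[0.43504407 0.19661107 0.14880234] [-3.13923991e+00  1.60251163e-03  1.53377241e+00]
[[0.4383 0.2161 0.018 ]
 [0.4345 0.1044 0.018 ]
 [0.4133 0.2059 0.018 ]
 [0.4626 0.2041 0.018 ]
 [0.4087 0.1133 0.018 ]
 [0.4588 0.1115 0.018 ]]
```

View pics/t1c.png

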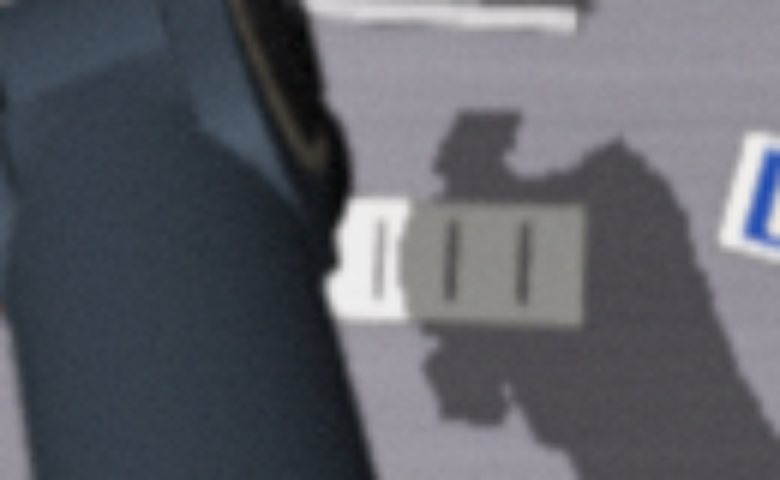

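```bash
python3 - <<'E'
from find import *
c=cam("wrist");s=telemetry.observe();p=np.array(s["tool_pos"])
R=Rn.from_euler("xyz",s["tcp_rot"]).as_matrix()
for xx in(.011,-.011):
  for dz in(0,-.01,-.02,-.03,-.04):print(xx,dz,proj(c,[p+R@np.array([xx,k*.017,dz]) for k in(-1,1)]).round().tolist())
E
```

```text
0.011 0 [[284.0, 265.0], [348.0, 265.0]]
0.011 -0.01 [[282.0, 273.0], [350.0, 273.0]]
0.011 -0.02 [[280.0, 282.0], [351.0, 282.0]]
0.011 -0.03 [[278.0, 292.0], [354.0, 292.0]]
0.011 -0.04 [[275.0, 303.0], [356.0, 303.0]]
-0.011 0 [[286.0, 301.0], [347.0, 301.0]]
-0.011 -0.01 [[284.0, 311.0], [348.0, 311.0]]
-0.011 -0.02 [[282.0, 321.0], [350.0, 321.0]]
-0.011 -0.03 [[280.0, 333.0], [352.0, 333.0]]
-0.011 -0.04 [[277.0, 347.0], [354.0, 347.0]]
```

Call:
play_rows(
  plan="0 0 0 0;0 0 0.04 0;0 0 0.08 0;0 0 0.12 0;0 0 0.149 0;0 0 0.154 0;0 0 0.159 0;0 0 0.164 0;0 0 0.164 0",
  hand=0.8,
)

```text
t: 4.15
tool_pos: [0.4369, 0.1974, -0.0134]
tcp_rot: [3.14, -0.001, 1.534]
ft_force: [0.1, -0.1, 0.8]
gripper_width: 0.798
grip_force: 0.0
```

Call:
play_rows(
  plan="0 0 0 0;0 0 0 0;0 0 0 0;0 0 0 0;0 0 0 0",
  hand=0.45,
)

```text
t: 4.57
tool_pos: [0.4371, 0.1978, -0.0125]
tcp_rot: [3.139, -0.002, 1.534]
ft_force: [-0.5, -0.5, 7.8]
gripper_width: 0.578
grip_force: 20.9
```

Call:
play_rows(
  plan="0 0 -0.03 0;0 0 -0.07 0;0 0 -0.11 0;0 0 -0.15 0;0 0 -0.18 0;0 0 -0.2 0;0 0 -0.2 0;0 0 -0.2 0;0 0 -0.2 0",
)

```text
t: 5.32
tool_pos: [0.4352, 0.1969, 0.1854]
tcp_rot: [-3.14, 0.0, 1.534]
ft_force: [0.3, -0.0, -0.3]
gripper_width: 0.58
grip_force: 21.8
```

```bash
python3 - <<'E'
from h import *
c,im=shot("scene");c2,im2=shot("wrist")
p=proj(c,[.436,.197,.17])[0];print(p)
x,y=map(int,p); a=cv2.resize(im[max(0,y-80):y+80,x-100:x+100],(500,400)); b=cv2.resize(im2,(400,300)); b=cv2.copyMakeBorder(b,0,100,0,0,0)
cv2.imwrite("pics/g2.png",np.hstack([a,b[:, :300]]))
E
```

```text
[358.15854638 169.13079648]
```

View pics/g2.png

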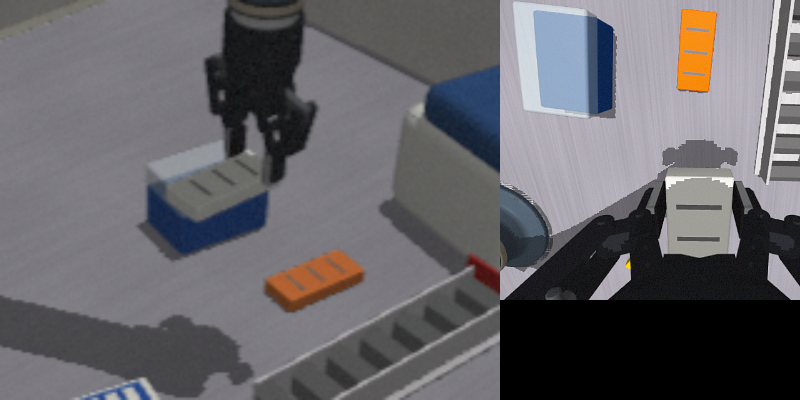

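Call:
play_rows(
  plan="0 0 0.04 0;0 0 0.08 0;0 0 0.1 0;0 0 0.1 0",
  hand=0.56,
)

```text
t: 5.75
tool_pos: [0.4319, 0.1948, 0.081]
tcp_rot: [-3.132, 0.007, 1.534]
ft_force: [-0.9, -0.3, -1.1]
gripper_width: 0.576
grip_force: 21.8
```

Call:
play_rows(
  plan="0 0 0 0;0 0 0 0",
  hand=0.57,
)

```text
t: 5.92
tool_pos: [0.437, 0.1973, 0.0867]
tcp_rot: [3.141, -0.0, 1.533]
ft_force: [-0.1, 0.3, -0.6]
gripper_width: 0.577
grip_force: 21.8
```

```bash
python3 - <<'E'
from h import *
s=telemetry.observe();print(s["grip_force"],s["gripper_width"])
c,im=shot("wrist","w3.png"); hsv=cv2.cvtColor(im,cv2.COLOR_BGR2HSV)
m=((hsv[...,1]<50)&(hsv[...,2]>100)).astype(np.uint8); m[:, :230]=0;m[:,400:]=0
# rows of held cassette along centre column
print(im[200:420:8,317].mean(1).astype(int))
E
```

```text
21.810919046401978 0.5770842899405234
[179 176 172 172 173  98  99 100  95 142 145 158 153 156 156 154  82 169
 158 158 154 155 155  80 152 150 155  24]
```

Call:
play_rows(
  plan="0 0 0.04 0;0 0 0.05 0;0 0 0.05 0;0 0 0.05 0",
  hand=0.575,
)

```text
t: 6.3
tool_pos: [0.4363, 0.1971, 0.0367]
tcp_rot: [-3.142, -0.0, 1.534]
ft_force: [-0.2, -0.1, -0.7]
gripper_width: 0.58
grip_force: 21.8
```

Call:
play_rows(
  plan="0 0 0 0;0 0 0 0",
  hand=0.578,
)

```text
t: 6.47
tool_pos: [0.4371, 0.1977, 0.0375]
tcp_rot: [3.139, -0.002, 1.534]
ft_force: [-0.1, -0.0, -0.4]
gripper_width: 0.576
grip_force: 18.3
```

Call:
play_rows(
  plan="0 0 0 0;0 0 0 0",
  hand=0.58,
)

```text
t: 6.63
tool_pos: [0.4366, 0.1975, 0.0369]
tcp_rot: [3.14, -0.001, 1.534]
ft_force: [-0.4, -0.6, -0.6]
gripper_width: 0.584
grip_force: 14.1
```

Call:
play_rows(
  plan="0 0 0 0;0 0 0 0",
  hand=0.582,
)

```text
t: 6.8
tool_pos: [0.4362, 0.1972, 0.0363]
tcp_rot: [3.141, -0.0, 1.534]
ft_force: [-0.3, 0.1, -0.9]
gripper_width: 0.582
grip_force: 10.2
```

```bash
python3 - <<'E'
from h import *
s=telemetry.observe();print(s["grip_force"],s["gripper_width"])
c,im=shot("wrist","w4.png")
print(im[200:420:8,317].mean(1).astype(int))
E
```

```text
10.198515504598618 0.5820308400070248
[167 170 166 166 165 166 174  97  97 137 146 152 148 151 151 150  72 161
 146 152 147 151 148  74 153 143 144  15]
```

Call:
play_rows(
  plan="0 0 0 0;0 0 0 0;0 0 0 0",
  hand=0.584,
)

```text
t: 7.1
tool_pos: [0.4361, 0.1971, 0.036]
tcp_rot: [-3.141, 0.0, 1.534]
ft_force: [-0.1, -0.5, -0.9]
gripper_width: 0.582
grip_force: 3.2
```

```bash
cat > col.py <<'E'
from h import *
s=telemetry.observe();print(s["grip_force"],s["gripper_width"],s["tool_pos"],s["ft_force"])
c,im=shot("wrist")
print(im[200:420:8,317].mean(1).astype(int))
E
python3 col.py
```

```text
3.160398155450821 0.5815446100060041 [0.43606198 0.19709207 0.03599597] [-0.05212181 -0.46721209 -0.9305005 ]
[169 168 166 171 164 171  92  97  88 196 197 138 135 141 139 139 129 136
 137 137 137 140 150 138 142  96 163  23]
```

Call:
play_rows(
  plan="0 0 0 0;0 0 0 0;0 0 0 0",
  hand=0.585,
)

```text
t: 7.4
tool_pos: [0.4361, 0.1971, 0.036]
tcp_rot: [-3.142, -0.0, 1.534]
ft_force: [-0.7, 0.9, -1.4]
gripper_width: 0.586
grip_force: 1.0
```

```bash
python3 col.py
```

```text
1.0161403566598892 0.5857615096985761 [0.43609497 0.19709523 0.03604105] [-0.67186785  0.920772   -1.37401626]
[171 168 168 163 167 169  98  99 104 212 215 141 158 136 134 123 135 137
 124 132 131 134 102  95 100  95 165  26]
```

Call:
play_rows(
  plan="0 0 0 0;0 0 0 0;0 0 0 0",
  hand=0.5855,
)

```text
t: 7.7
tool_pos: [0.4362, 0.1972, 0.0361]
tcp_rot: [3.141, -0.0, 1.534]
ft_force: [-0.6, 0.2, 0.0]
gripper_width: 0.582
grip_force: 0.0
```

```bash
python3 col.py
```

```text
0.0 0.5824188075870838 [0.43619353 0.19717791 0.03609191] [-0.63691558  0.21423506  0.02936812]
[171 224 242 243 241 241 126 241 151 152 153 151  72 153 149 147 148  71
 148 152 148  94 100  94  94  90 159  26]
```

Call:
play_rows(
  plan="0 0 0 0;0 0 -0.04 0;0 0 -0.08 0;0 0 -0.11 0;0 0 -0.11 0;0 0 -0.11 0",
  hand=0.8,
)

```text
t: 8.25
tool_pos: [0.4372, 0.1979, 0.1478]
tcp_rot: [3.138, -0.003, 1.534]
ft_force: [-0.5, -0.6, 0.1]
gripper_width: 0.797
grip_force: 0.0
```

```bash
cat > near.py <<'E'
from find import *
import sys
# corners of cassette below the gripper: mask of cassette pixels vs. bench by bench-hue texture; Canny-free: report largest light/low-bench quad
c,im=shot("wrist","near.png"); s=telemetry.observe()
hsv=cv2.cvtColor(im,cv2.COLOR_BGR2HSV).astype(int); b,g,r=[im[...,i].astype(int) for i in range(3)]
m=((b-r)<4)&(hsv[...,2]>100) if sys.argv[1]=="w" else (hsv[...,0]<16)&(hsv[...,1]>140)
m[380:]=0; m=m.astype(np.uint8)*255
m=cv2.morphologyEx(cv2.morphologyEx(m,cv2.MORPH_CLOSE,np.ones((9,9))),cv2.MORPH_OPEN,np.ones((7,7)))
for q in cv2.findContours(m,cv2.RETR_EXTERNAL,cv2.CHAIN_APPROX_NONE)[0]:
    if cv2.contourArea(q)<1500: continue
    w=ray(c,q.reshape(-1,2),.018)[:,:2]; rr=cv2.minAreaRect((w*1000).astype(np.float32)); bx=cv2.boxPoints(rr)
    e=max([bx[1]-bx[0],bx[2]-bx[1]],key=np.linalg.norm)
    if 40<min(rr[1])<56 and max(rr[1])<118: print(q.reshape(-1,2).mean(0).round(),np.round(rr[0],1),np.round(rr[1],1),round(float(np.arctan2(e[1],e[0])%np.pi),3))
print(s["tool_pos"].round(4),s["tcp_rot"].round(3))
E
python3 near.py w
```

```text
[0.436  0.1973 0.1464] [ 3.141e+00 -1.000e-03  1.534e+00]
```

```bash
python3 - <<'E'
import cv2
im=cv2.imread("pics/near.png"); 
for r in range(150,340,8): print(r,im[r,320].tolist(),im[r,225].tolist())
E
```

```text
150 [0, 98, 218] [179, 169, 174]
158 [189, 179, 184] [182, 173, 177]
166 [187, 178, 183] [184, 174, 179]
174 [193, 181, 187] [180, 170, 176]
182 [245, 249, 249] [190, 177, 184]
190 [246, 249, 250] [192, 182, 185]
198 [246, 248, 250] [188, 176, 181]
206 [131, 131, 130] [189, 178, 184]
214 [244, 248, 249] [186, 176, 180]
222 [245, 248, 248] [179, 171, 174]
230 [243, 248, 249] [187, 176, 180]
238 [71, 73, 73] [187, 175, 179]
246 [150, 159, 161] [180, 170, 174]
254 [156, 162, 164] [182, 174, 178]
262 [154, 162, 163] [182, 172, 180]
270 [159, 168, 170] [180, 167, 172]
278 [155, 161, 162] [179, 168, 170]
286 [154, 161, 160] [178, 168, 172]
294 [106, 98, 99] [183, 175, 178]
302 [103, 98, 101] [104, 104, 101]
310 [99, 96, 99] [104, 102, 101]
318 [108, 101, 104] [105, 105, 103]
326 [101, 93, 95] [28, 20, 18]
334 [102, 96, 97] [22, 25, 23]
```

```bash
sed -i 's/m=((b-r)<4)&(hsv\[...,2\]>100)/bl=cv2.GaussianBlur(im,(5,5),0).astype(int); m=((bl[...,0]-bl[...,1])<2)\&(bl[...,1]>125)/' near.py; python3 near.py w
```

```text
[318. 232.] [437.  182.2] [110.2  49.6] 1.534
[478. 185.] [586.2 225.8] [78.4 49.4] 1.509
[495.  67.] [592.  318.3] [97.3 49.8] 1.512
[311.  72.] [435.6 317.7] [111.4  51.4] 1.441
[0.4353 0.1969 0.1454] [-3.14   0.     1.534]
```

```bash
python3 go.py 0.4383 0.219 -0.012 1.534
```

```text
go [0.0222 0.0024 0.1574] -0.0 rows 3.8131108173040063 0.00022127606571586966
```

Call:
play_rows(
  plan="0.022 -0.002 0.04 0;0.022 -0.002 0.08 0;0.022 -0.002 0.12 0;0.022 -0.002 0.15 0;0.022 -0.002 0.158 0;0.022 -0.002 0.158 0",
  hand=0.8,
)

```text
t: 8.85
tool_pos: [0.4324, 0.2174, -0.0148]
tcp_rot: [-3.135, 0.005, 1.533]
ft_force: [0.5, 0.0, -0.5]
gripper_width: 0.806
grip_force: 0.0
```

Call:
play_rows(
  plan="0 0 0 0;0 0 0 0;0 0 0 0;0 0 0 0;0 0 0 0",
  hand=0.5,
)

```text
t: 9.27
tool_pos: [0.4356, 0.2198, -0.0108]
tcp_rot: [3.14, -0.002, 1.534]
ft_force: [-0.8, -0.6, 4.3]
gripper_width: 0.572
grip_force: 21.4
```

Call:
play_rows(
  plan="0 0 -0.04 0;0 0 -0.08 0;0 0 -0.12 0;0 0 -0.12 0;0 0 -0.12 0",
)

```text
t: 9.68
tool_pos: [0.4364, 0.2204, 0.1108]
tcp_rot: [3.137, -0.005, 1.534]
ft_force: [0.1, 0.2, -1.7]
gripper_width: 0.576
grip_force: 21.8
```

Call:
play_rows(
  plan="0 0 0 0;0 0 0 0",
  hand=0.58,
)

```text
t: 9.85
tool_pos: [0.4338, 0.2188, 0.1071]
tcp_rot: [-3.14, 0.001, 1.534]
ft_force: [-0.1, -0.4, -1.1]
gripper_width: 0.582
grip_force: 11.7
```

Call:
play_rows(
  plan="0 0 0 0;0 0 0 0;0 0 0 0",
  hand=0.583,
)

```text
t: 10.1
tool_pos: [0.4345, 0.2188, 0.1072]
tcp_rot: [-3.14, 0.001, 1.534]
ft_force: [0.6, 0.3, -1.3]
gripper_width: 0.588
grip_force: 5.9
```

```bash
python3 col.py
```

```text
5.876155123114586 0.5884940086700463 [0.43447822 0.21880125 0.10719842] [ 0.62123653  0.2501961  -1.32339049]
[182 189 187 184 188 105 107 111 106 154 124 160 162 166 162 160  82 163
 162 157 159 166  89 162 161 156 160  31]
```

Call:
play_rows(
  plan="0 0 0 0;0 0 0 0;0 0 0 0",
  hand=0.5838,
)

```text
t: 10.4
tool_pos: [0.4349, 0.2191, 0.1079]
tcp_rot: [-3.141, 0.0, 1.534]
ft_force: [-0.4, -1.1, 0.0]
gripper_width: 0.584
grip_force: 3.0
```

```bash
python3 col.py
```

```text
3.04765485227108 0.5842373357588485 [0.43488672 0.21911828 0.10792062] [-0.41393925 -1.11394731  0.04282012]
[185 184 185 185 110 109 106 101 229 229 230 152 141 144 142 112 145 140
 139 145 143 179 182 182 180 178 179  17]
```

Call:
play_rows(
  plan="0 0 0 0;0 0 0 0;0 0 0 0",
  hand=0.5842,
)

```text
t: 10.7
tool_pos: [0.4349, 0.2193, 0.1081]
tcp_rot: [3.142, -0.0, 1.534]
ft_force: [-0.1, -0.2, -1.6]
gripper_width: 0.584
grip_force: 2.1
```

```bash
python3 col.py
```

```text
2.0971468091011047 0.5835868292567564 [0.43492736 0.21926246 0.10809976] [-0.11821982 -0.17948304 -1.55562768]
[192 125 132 161 156  86 158  61 161 227 249 250 161 164 107 107 106 107
 104 100 178 181 182 183 183 183 181  26]
```

Call:
play_rows(
  plan="0 0 0 0;0 0 0 0",
  hand=0.5,
)

```text
t: 10.92
tool_pos: [0.4349, 0.2192, 0.1081]
tcp_rot: [-3.142, -0.0, 1.534]
ft_force: [-0.9, 0.4, -0.2]
gripper_width: 0.572
grip_force: 21.3
```

```bash
python3 - <<'E'
from h import *
c,im=shot("scene");c2,im2=shot("wrist")
p=proj(c,[.436,.217,.13])[0]
x,y=map(int,p); a=cv2.resize(im[max(0,y-80):y+80,x-80:x+80],(400,400)); b=cv2.resize(im2[:, 120:520],(333,400))
cv2.imwrite("pics/g3.png",np.hstack([a,b]))
print(telemetry.observe()["grip_force"])
E
```

```text
21.34965419769287
```

View pics/g3.png

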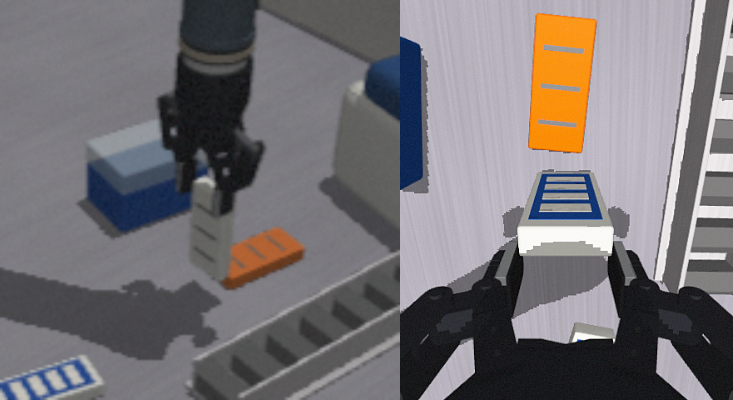

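```bash
cat > vert.py <<'E'
from h import *
import sys
# held upright cassette seen by wrist: label-face edges; args z of pivot
c,im=shot("wrist","vert.png"); s=telemetry.observe()
b,g,r=[cv2.GaussianBlur(im,(3,3),0)[...,i].astype(int) for i in range(3)]
for x in (290,318,346): print(x,[(y,(b-r)[y,x],g[y,x]) for y in range(190,320,4)])
print(s["tool_pos"])
E
python3 - <<'E'
from h import *
c=cam("wrist"); p=telemetry.observe()["tool_pos"]; zp=p[2]+.0215
f=lambda X,Y:[120+X*1.2,Y*1.2]
print(p, ray(c,[f(518,223),f(613,223)],zp+.018).round(4).tolist(), ray(c,[f(520,255),f(610,255)],zp+.018).round(4).tolist(), ray(c,[f(536,172),f(600,172)],zp-.092).round(4).tolist())
# rack ridge/slots at w3? 
E
```

```text
[0.43491368 0.21915616 0.10807304] [[0.6223, 0.2383, 0.1476], [0.6876, 0.235, 0.1476]] [[0.6317, 0.2187, 0.1476], [0.6972, 0.2141, 0.1476]] [[0.7845, 0.2346, 0.0376], [0.8611, 0.2328, 0.0376]]
```

```bash
python3 - <<'E'
from h import *
c=cam("wrist"); p=telemetry.observe()["tool_pos"]; zp=p[2]+.0215
f=lambda X,Y:[120+(X-400)*1.2,Y*1.2]
for a,z in(((518,223),.018),((613,223),.018),((520,255),.018),((610,255),.018),((536,172),-.092),((600,172),-.092)):
  print(a,ray(c,[f(*a)],zp+z).round(4))
E
python3 go.py 0.582 0.193 0.19 1.510
```

```text
(518, 223) [[0.4139 0.247  0.1476]]
(613, 223) [[0.4603 0.2453 0.1476]]
(520, 255) [[0.4133 0.2293 0.1476]]
(610, 255) [[0.4592 0.2276 0.1476]]
(536, 172) [[0.4118 0.2465 0.0376]]
(600, 172) [[0.4673 0.2444 0.0376]]
go [-0.0207  0.148  -0.0819] 0.024 rows 4.085936754631697 0.19026836882716935
```

```bash
python3 - <<'E'
from h import *
c,im=shot("scene"); p=proj(c,[.436,.217,.13])[0]; x,y=map(int,p); print(x,y)
def rayx(px,X):
    K,D,e,R=c;u=cv2.undistortPoints(np.array([[px]],float),K,D)[0,0];d=R@np.array([u[0],-u[1],-1]);t=(X-e[0])/d[0];return (e+t*d).round(4)
f=lambda X,Y:(x-80+X/2.5,max(0,y-80)+Y/2.5)
print(c[2])
for q,X in(((222,281),.460),((190,262),.410),((196,180),.41),((228,205),.46)):print(q,rayx(f(*q),X))
cv2.imwrite("pics/sc_zoom.png",cv2.resize(im[y-45:y+50,x-50:x+45],(760,760//1),interpolation=cv2.INTER_CUBIC)[:600])
E
```

```text
362 178
[ 1.19759399 -0.60681876  0.91827662]
(222, 281) [0.46   0.2345 0.0286]
(190, 262) [0.41   0.2337 0.0259]
(196, 180) [0.41   0.2334 0.1377]
(228, 205) [0.46   0.2322 0.1326]
```

View pics/sc_zoom.png

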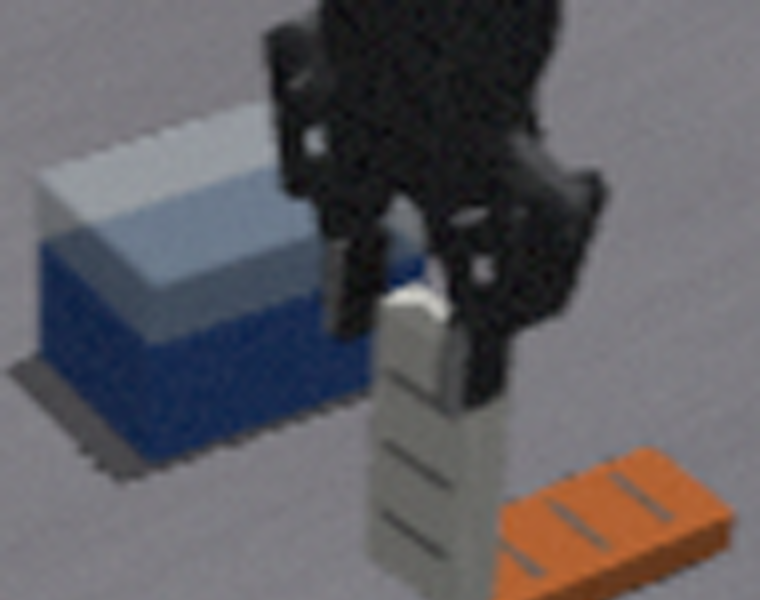

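Call:
play_rows(
  plan="0 0 -0.03 0;0 0.01 -0.052 0.024;-0.04 0.05 -0.052 0.024;-0.04 0.09 -0.052 0.024;-0.0406 0.13 -0.052 0.024;-0.0406 0.1486 -0.052 0.024;-0.0406 0.1486 -0.052 0.024;-0.0406 0.1486 -0.052 0.024;-0.0406 0.1486 -0.052 0.024",
)

```text
t: 11.82
tool_pos: [0.5807, 0.1731, 0.1594]
tcp_rot: [-3.139, 0.0, 1.51]
ft_force: [-0.2, 0.4, -1.8]
gripper_width: 0.573
grip_force: 21.5
```

```bash
python3 - <<'E'
from h import *
c,im=shot("wrist","r1.png"); s=telemetry.observe();print(s["tool_pos"],s["tcp_rot"],s["grip_force"])
c2,im2=shot("scene","r1s.png"); p=proj(c2,[.582,.193,.1])[0];x,y=map(int,p);print(x,y)
a=cv2.resize(im2[y-60:y+60,x-50:x+50],(400,480),interpolation=cv2.INTER_CUBIC)
cv2.imwrite("pics/r1c.png",np.hstack([a,cv2.resize(im[:,140:540],(400,480))]))
E
```

```text
[0.58042415 0.17343938 0.15958011] [-3.13965345e+00 -3.48924486e-05  1.51054813e+00] 21.501240134239197
395 218
```

View pics/r1c.png

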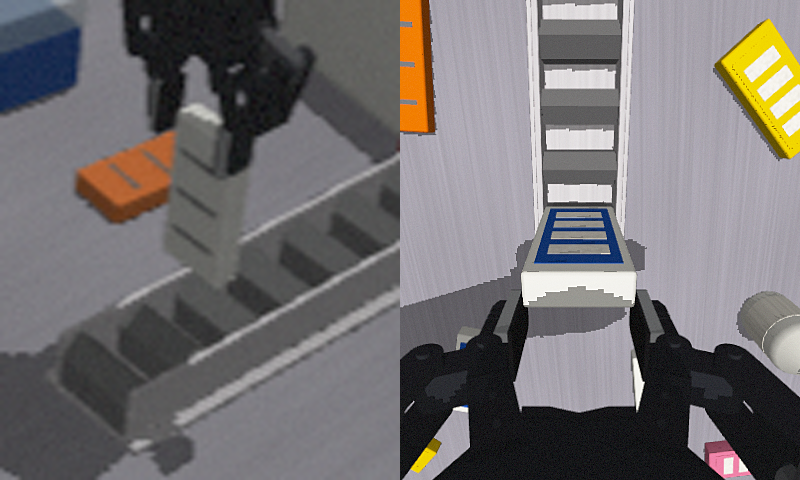

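```bash
python3 - <<'E'
from h import *
c=cam("wrist");f=lambda X,Y:[140+(X-400),Y]
print("bot label edge",ray(c,[f(548,208),f(613,208)],.078).round(4).tolist())
print("top label edge",ray(c,[f(522,272),f(635,272)],.187).round(4).tolist())
print("top back",ray(c,[f(524,305),f(633,305)],.187).round(4).tolist())
print("slots",ray(c,[f(578,192),f(579,132),f(580,78),f(580,10)],.006).round(4).tolist())
print("bars",ray(c,[f(535,100),f(623,100)],.046).round(4).tolist())
c,im=cam("scene"),0
def rayx(px,X):
    K,D,e,R=c;u=cv2.undistortPoints(np.array([[px]],float),K,D)[0,0];d=R@np.array([u[0],-u[1],-1]);t=(X-e[0])/d[0];return (e+t*d).round(4)
for q,X in(((222,290),.606),((165,250),.556),((213,140),.606)):print("scene",rayx((395-50+q[0]/4,218-60+q[1]/4),X))
E
```

```text
bot label edge [[0.5599, 0.1974, 0.078], [0.6092, 0.1945, 0.078]]
top label edge [[0.5575, 0.1945, 0.187], [0.6082, 0.1915, 0.187]]
top back [[0.5565, 0.1776, 0.187], [0.6072, 0.1746, 0.187]]
slots [[0.5825, 0.1945, 0.006], [0.5867, 0.2499, 0.006], [0.5903, 0.2953, 0.006], [0.5933, 0.3477, 0.006]]
bars [[0.5539, 0.2766, 0.046], [0.6223, 0.2725, 0.046]]
scene [0.606  0.1877 0.0776]
scene [0.556  0.1885 0.0781]
scene [0.606  0.1575 0.2096]
```

Call:
play_rows(
  plan="0 0 0.02 0;0 0 0.035 0;0 0 0.045 0;0 0 0.055 0;0 0 0.06 0;0 0 0.06 0",
)

```text
t: 12.42
tool_pos: [0.581, 0.1734, 0.0991]
tcp_rot: [-3.14, 0.0, 1.51]
ft_force: [-0.2, 0.6, -0.7]
gripper_width: 0.573
grip_force: 21.7
```

Call:
play_rows(
  plan="0 0 0.005 0;0 0 0.009 0;0 0 0.012 0;0 0 0.012 0",
)

```text
t: 12.75
tool_pos: [0.5817, 0.1732, 0.0876]
tcp_rot: [-3.141, -0.0, 1.51]
ft_force: [0.7, 0.9, -0.8]
gripper_width: 0.573
grip_force: 21.7
```

Going freely down; continue to the floor contact.

Call:
play_rows(
  plan="0 0 0.003 0;0 0 0.006 0;0 0 0.008 0;0 0 0.008 0",
)

```text
t: 13.08
tool_pos: [0.5822, 0.1733, 0.0806]
tcp_rot: [3.141, -0.001, 1.51]
ft_force: [-1.1, 0.4, 2.9]
gripper_width: 0.575
grip_force: 22.0
```

```bash
python3 - <<'E'
from h import *
c,im=shot("wrist","r2.png"); s=telemetry.observe();print(s["tool_pos"],s["ft_force"])
b,g,r=[cv2.GaussianBlur(im,(3,3),0)[...,i].astype(int) for i in range(3)]
print([(y,(b-r)[y,318],g[y,318]) for y in range(190,330,4)])
E
```

```text
[0.58214159 0.17328457 0.08057004] [-1.21110003  0.54571626  3.73954725]
[(190, np.int64(0), np.int64(96)), (194, np.int64(-1), np.int64(94)), (198, np.int64(0), np.int64(96)), (202, np.int64(-4), np.int64(97)), (206, np.int64(97), np.int64(52)), (210, np.int64(-14), np.int64(159)), (214, np.int64(73), np.int64(78)), (218, np.int64(-10), np.int64(152)), (222, np.int64(-15), np.int64(160)), (226, np.int64(99), np.int64(50)), (230, np.int64(-17), np.int64(159)), (234, np.int64(-10), np.int64(159)), (238, np.int64(85), np.int64(68)), (242, np.int64(74), np.int64(71)), (246, np.int64(-11), np.int64(155)), (250, np.int64(-9), np.int64(159)), (254, np.int64(69), np.int64(88)), (258, np.int64(96), np.int64(55)), (262, np.int64(103), np.int64(58)), (266, np.int64(-7), np.int64(156)), (270, np.int64(-6), np.int64(155)), (274, np.int64(-6), np.int64(240)), (278, np.int64(-4), np.int64(245)), (282, np.int64(-4), np.int64(245)), (286, np.int64(-3), np.int64(249)), (290, np.int64(-6), np.int64(154)), (294, np.int64(-7), np.int64(155)), (298, np.int64(-8), np.int64(154)), (302, np.int64(-6), np.int64(156)), (306, np.int64(-7), np.int64(144)), (310, np.int64(0), np.int64(76)), (314, np.int64(0), np.int64(77)), (318, np.int64(0), np.int64(76)), (322, np.int64(0), np.int64(76)), (326, np.int64(0), np.int64(76))]
```

Call:
play_rows(
  plan="0 0 0 0;0 0 0 0;0 0 0 0;0 0 -0.03 0;0 0 -0.07 0;0 0 -0.11 0;0 0 -0.14 0;0 0 -0.16 0;0 0 -0.16 0",
  hand=0.75,
)

```text
t: 13.88
tool_pos: [0.5848, 0.1734, 0.2453]
tcp_rot: [3.133, -0.004, 1.51]
ft_force: [0.3, -0.4, -0.3]
gripper_width: 0.746
grip_force: 0.0
```

```bash
cat > st.py <<'E'
from find import *
# standing check: top end faces of white cassettes, z=0.116, from wrist
c,im=shot("wrist","st.png")
for b in blobs(im,c,"white",(150,60,500,400),.116): 
    if b[2].min()>10 and b[2].max()<140: print(b)
print(telemetry.observe()["tool_pos"].round(4))
E
python3 st.py; python3 go.py 0.45 -0.03 0.24 1.30
```

```text
(array([378., 350.]), array([643.6,  25.7]), array([ 39.5, 104.9]), 1.637)
(array([482., 296.]), array([750.7,  84.9]), array([39.4, 45.8]), 2.516)
(array([470., 100.]), array([720.8, 270. ]), array([26.7, 53.8]), 2.258)
[0.5833 0.1731 0.2425]
go [-0.2109 -0.1206  0.0015] 0.21 rows 5.827192396505284 1.6766749918655606
```

Call:
play_rows(
  plan="-0.04 -0.01 0 0;-0.08 -0.04 0 0.1;-0.12 -0.08 0 0.21;-0.16 -0.11 0.0 0.21;-0.2 -0.12 0.03 0.21;-0.225 -0.129 0.06 0.21;-0.235 -0.129 0.09 0.21;-0.235 -0.129 0.09 0.21;-0.235 -0.129 0.09 0.21",
  hand=0.8,
)

```text
t: 14.68
tool_pos: [0.4337, -0.0559, 0.1463]
tcp_rot: [-3.133, 0.004, 1.294]
ft_force: [-0.1, 0.3, 0.4]
gripper_width: 0.796
grip_force: 0.0
```

```bash
python3 near.py w;  python3 - <<'E'
from find import *
c,im=shot("top","t2.png")
for b in blobs(im,c,"white",(310,150,390,290)):print(b)
E
```

```text
[205. 281.] [311.4 -89.3] [52.5 63.8] 2.416
[567. 138.] [658.8 -46.7] [ 50.5 110.8] 1.623
[ 0.4363 -0.0545  0.1481] [-3.137e+00  2.000e-03  1.297e+00]
(array([332., 264.]), array([456.6,  16.4]), array([55.6, 49.7]), 1.318)
(array([356., 185.]), array([658.4, -46.4]), array([ 49.8, 108.8]), 1.627)
```

```bash
sed -i 's/m\[380:\]=0;/m=m|((b-r)>45); m[380:]=0;/' near.py; python3 near.py w; python3 go.py 0.4398 -0.045 -0.012 1.30
```

```text
[198. 283.] [307.6 -85.6] [52.3 53.2] 2.412
[318. 165.] [450.8 -10.2] [108.8  49.8] 1.3
[556. 144.] [658.8 -46.7] [ 50.5 111. ] 1.623
[ 0.4396 -0.0529  0.1503] [3.141 0.    1.301]
go [ 0.0077 -0.002   0.1623] 0.001 rows 3.8964001236023167 0.005864974661776046
```

Call:
play_rows(
  plan="0.007 0 0.04 0;0.007 0 0.08 0;0.007 0 0.12 0;0.007 0 0.15 0;0.007 0 0.161 0;0.007 0 0.161 0;0.007 0 0.161 0",
  hand=0.8,
)

```text
t: 15.42
tool_pos: [0.4421, -0.0459, -0.0107]
tcp_rot: [3.141, -0.001, 1.302]
ft_force: [-0.8, -0.0, 0.3]
gripper_width: 0.805
grip_force: 0.0
```

Call:
play_rows(
  plan="0 0 0 0;0 0 0 0;0 0 0 0;0 0 0 0;0 0 0 0",
  hand=0.5,
)

```text
t: 15.83
tool_pos: [0.4425, -0.0463, -0.0094]
tcp_rot: [3.138, -0.002, 1.301]
ft_force: [-0.5, 0.1, 8.1]
gripper_width: 0.576
grip_force: 20.7
```

Call:
play_rows(
  plan="0 0 -0.04 0;0 0 -0.08 0;0 0 -0.12 0;0 0 -0.12 0;0 0 -0.12 0",
)

```text
t: 16.25
tool_pos: [0.4426, -0.0463, 0.1115]
tcp_rot: [3.136, -0.004, 1.301]
ft_force: [-1.0, 1.3, -1.4]
gripper_width: 0.574
grip_force: 21.8
```

Call:
play_rows(
  plan="0 0 0 0;0 0 0 0",
  hand=0.58,
)

```text
t: 16.42
tool_pos: [0.4395, -0.0465, 0.1081]
tcp_rot: [-3.139, 0.0, 1.3]
ft_force: [0.1, 0.1, -1.4]
gripper_width: 0.579
grip_force: 11.3
```

Call:
play_rows(
  plan="0 0 0 0;0 0 0 0;0 0 0 0",
  hand=0.583,
)

```text
t: 16.67
tool_pos: [0.4401, -0.047, 0.1083]
tcp_rot: [-3.14, 0.001, 1.299]
ft_force: [-0.2, -0.6, -1.3]
gripper_width: 0.583
grip_force: 3.5
```

```bash
python3 col.py
```

```text
3.46237163990736 0.5826243773809966 [ 0.44013358 -0.04697804  0.10825642] [-0.21108134 -0.64105808 -1.30681132]
[223  83  79 226 226  84 235 225 227  98  52 154 144 151  65  53 142 143
 147 123 176 171 167 172 175 170 169  26]
```

Call:
play_rows(
  plan="0 0 0 0;0 0 0 0;0 0 0 0",
  hand=0.5833,
)

```text
t: 16.97
tool_pos: [0.4407, -0.0469, 0.1089]
tcp_rot: [-3.141, 0.0, 1.3]
ft_force: [0.1, -0.7, -0.4]
gripper_width: 0.584
grip_force: 3.0
```

```bash
python3 col.py
```

```text
2.973577603697777 0.5843661477066631 [ 0.44066255 -0.04690662  0.10892677] [ 0.05428557 -0.7452897  -0.4188973 ]
[171 175 175 175 173  91 105  51 120 123  42 118  47 116  95  53 119 148
 151 155 146 170 176 172 176 176 169  24]
```

Call:
play_rows(
  plan="0 0 0 0;0 0 0 0;0 0 0 0",
  hand=0.5836,
)

```text
t: 17.27
tool_pos: [0.4407, -0.0468, 0.1091]
tcp_rot: [3.142, -0.0, 1.3]
ft_force: [-0.0, -0.2, -0.8]
gripper_width: 0.585
grip_force: 2.6
```

```bash
python3 col.py
```

```text
2.5607730075716972 0.5852970568966179 [ 0.44072498 -0.04676809  0.10907459] [-0.02403411 -0.23224252 -0.76302098]
[171 177 175 177 172  95 101  49 117 125  40 119  38 120 129  49 121 154
 154 153 151 170 169 174 178 173 172  23]
```

Call:
play_rows(
  plan="0 0 0 0;0 0 0 0",
  hand=0.5,
)

```text
t: 17.48
tool_pos: [0.4407, -0.0468, 0.1091]
tcp_rot: [3.142, -0.0, 1.3]
ft_force: [-0.9, 0.8, -1.4]
gripper_width: 0.573
grip_force: 20.8
```

```bash
cat > sc.py <<'E'
from h import *
import sys
# scene view: tilt and extent of held cassette. argv: w/o colour -> mask near tool
s=telemetry.observe();p=np.array(s["tool_pos"]);yw=s["tcp_rot"][2]
c,im=shot("scene","sc.png");hsv=cv2.cvtColor(im,cv2.COLOR_BGR2HSV).astype(int);g=cv2.GaussianBlur(im,(3,3),0).astype(int)
q=proj(c,p+[0,0,-.02])[0].astype(int)
m=(((g[...,0]-g[...,1])<3)&(g[...,1]>90)|((g[...,0]-g[...,2])>45)) if sys.argv[1]=="w" else (hsv[...,0]<16)&(hsv[...,1]>140)
k=np.zeros(m.shape,np.uint8);k[q[1]-35:q[1]+50,q[0]-40:q[0]+40]=m[q[1]-35:q[1]+50,q[0]-40:q[0]+40]
n,l,st,ce=cv2.connectedComponentsWithStats(k)
print("tool px",q, s["tool_pos"].round(4), s["grip_force"])
for i in range(1,n):
    if st[i,4]>80: print(st[i],ce[i].round(), cv2.minAreaRect(np.argwhere(l==i)[:,::-1].astype(np.float32)))
E
python3 col.py; python3 sc.py w
```

```text
20.84512621164322 0.5728178402921484 [ 0.44071977 -0.04683544  0.10905195] [-0.87290793  0.78870678 -1.38697273]
[171 173 176 176 174  92 101  38 121 126  48 117  44 122  70  52 116 152
 153 152 152 164 173 176 176 176 169  21]
tool px [286 233] [ 0.4407 -0.0468  0.109 ] 20.84527552127838
[272 213  16  47 505] [280. 236.] ((279.57904052734375, 235.97683715820312), (46.28299331665039, 13.948845863342285), 87.70938873291016)
[246 228   7  24  93] [248. 235.] ((249.0, 239.5), (23.0, 6.0), 90.0)
```

```bash
cat > vt.py <<'E'
from h import *
c,im=shot("wrist","vt.png"); s=telemetry.observe();p=np.array(s["tool_pos"]);yw=s["tcp_rot"][2]
g=cv2.GaussianBlur(im,(3,3),0).astype(int); b=g[...,0]-g[...,2]; v=g.mean(2); col=317
if __name__=="__main__":
    print([(r,int(b[r,col]),int(v[r,col])) for r in range(196,384,3)])
    ax=np.array([np.cos(yw),np.sin(yw)])
    f=lambda row,z:round(float((ray(c,[[col,row]],p[2]+z)[0][:2]-p[:2])@ax),4)
    import sys
    if len(sys.argv)>3: print("bottom label edge, top label edge, top back edge along tool x:",f(float(sys.argv[1]),-.075),f(float(sys.argv[2]),.035),f(float(sys.argv[3]),.035))
E
python3 vt.py 250 333 364
```

```text
[(196, 6, 169), (199, 6, 170), (202, 5, 173), (205, 6, 173), (208, 5, 175), (211, 7, 175), (214, 6, 175), (217, 6, 174), (220, 5, 175), (223, 7, 176), (226, 7, 176), (229, 6, 175), (232, 6, 175), (235, 6, 175), (238, 5, 163), (241, 3, 99), (244, 3, 100), (247, 4, 103), (250, 5, 102), (253, -5, 118), (256, 76, 47), (259, 34, 81), (262, -10, 120), (265, 0, 114), (268, 78, 45), (271, 6, 107), (274, -9, 120), (277, -8, 121), (280, 77, 45), (283, 58, 60), (286, -8, 122), (289, -8, 120), (292, -9, 121), (295, 77, 47), (298, 77, 46), (301, -3, 115), (304, -9, 120), (307, -8, 117), (310, -12, 122), (313, 75, 50), (316, 78, 46), (319, 74, 49), (322, 81, 49), (325, -11, 122), (328, -7, 118), (331, -6, 119), (334, -7, 140), (337, -8, 152), (340, -9, 153), (343, -7, 153), (346, -8, 152), (349, -8, 152), (352, -6, 152), (355, -7, 153), (358, -8, 151), (361, -8, 150), (364, -7, 147), (367, 4, 169), (370, 5, 173), (373, 6, 176), (376, 5, 174), (379, 5, 172), (382, 5, 173)]
bottom label edge, top label edge, top back edge along tool x: -0.0087 -0.007 -0.0243
```

Call:
play_rows(
  plan="0 0 -0.04 0;0.02 0 -0.08 -0.05;0.05 0.01 -0.11 -0.1;0.09 0.02 -0.121 -0.15;0.13 0.03 -0.121 -0.21;0.17 0.035 -0.121 -0.21;0.21 0.04 -0.121 -0.21;0.25 0.047 -0.121 -0.21;0.29 0.047 -0.121 -0.21;0.33 0.047 -0.121 -0.21",
)

```text
t: 18.47
tool_pos: [0.5747, 0.2605, 0.2296]
tcp_rot: [-3.141, 0.0, 1.51]
ft_force: [0.6, -0.7, 0.1]
gripper_width: 0.573
grip_force: 21.7
```

```bash
python3 go.py 0.589 0.310 0.17 1.51
```

```text
go [0.0503 0.0113 0.0596] -0.0 rows 1.8895100967457694 0.001526874450178184
```

Call:
play_rows(
  plan="0.03 0.007 0 0;0.0503 0.0113 0.02 0;0.0503 0.0113 0.04 0;0.0503 0.0113 0.06 0;0.0503 0.0113 0.06 0;0.0503 0.0113 0.06 0",
)

```text
t: 18.97
tool_pos: [0.5879, 0.3076, 0.1689]
tcp_rot: [-3.139, 0.002, 1.51]
ft_force: [1.2, -0.2, -0.6]
gripper_width: 0.567
grip_force: 21.7
```

```bash
python3 vt.py 250 333 364; python3 - <<'E'
from h import *
im=cv2.imread("pics/vt.png"); g=cv2.GaussianBlur(im,(3,3),0).mean(2).astype(int)
c=cam("wrist"); print([(r,int(g[r,318])) for r in range(0,250,4)]); print(telemetry.observe()["tool_pos"], telemetry.observe()["grip_force"])
E
```

```text
[(196, -2, 119), (199, -2, 121), (202, -1, 120), (205, -3, 120), (208, -1, 98), (211, -1, 95), (214, -2, 94), (217, -3, 93), (220, -1, 234), (223, -2, 229), (226, -1, 229), (229, -2, 178), (232, -1, 123), (235, 1, 56), (238, 0, 59), (241, -1, 73), (244, -2, 76), (247, -1, 75), (250, -3, 74), (253, 0, 115), (256, 76, 48), (259, 22, 89), (262, -10, 120), (265, -2, 114), (268, 79, 44), (271, 0, 113), (274, -9, 120), (277, -5, 117), (280, 79, 45), (283, 57, 62), (286, -9, 123), (289, -10, 119), (292, -9, 123), (295, 77, 46), (298, 76, 46), (301, -8, 119), (304, -9, 122), (307, -9, 118), (310, -14, 121), (313, 74, 51), (316, 75, 47), (319, 73, 50), (322, 80, 50), (325, -10, 123), (328, -5, 118), (331, -7, 119), (334, -5, 143), (337, -9, 153), (340, -7, 152), (343, -8, 152), (346, -7, 152), (349, -7, 153), (352, -7, 152), (355, -7, 152), (358, -8, 153), (361, -7, 153), (364, -7, 145), (367, -6, 118), (370, -7, 142), (373, -8, 154), (376, -6, 153), (379, -9, 151), (382, -8, 151)]
bottom label edge, top label edge, top back edge along tool x: -0.0087 -0.0063 -0.0234
[(0, 100), (4, 101), (8, 98), (12, 98), (16, 99), (20, 119), (24, 120), (28, 121), (32, 134), (36, 179), (40, 165), (44, 162), (48, 174), (52, 175), (56, 124), (60, 96), (64, 34), (68, 36), (72, 77), (76, 119), (80, 121), (84, 120), (88, 94), (92, 93), (96, 94), (100, 94), (104, 90), (108, 133), (112, 218), (116, 228), (120, 228), (124, 229), (128, 228), (132, 144), (136, 121), (140, 120), (144, 120), (148, 120), (152, 92), (156, 95), (160, 93), (164, 105), (168, 202), (172, 228), (176, 228), (180, 228), (184, 187), (188, 74), (192, 120), (196, 119), (200, 120), (204, 120), (208, 99), (212, 94), (216, 90), (220, 234), (224, 229), (228, 215), (232, 124), (236, 58), (240, 64), (244, 75), (248, 74)]
[0.58904198 0.30776502 0.17051669] 21.67617380619049
```

```bash
python3 - <<'E'
from h import *
c=cam("wrist"); print(ray(c,[[318,86],[318,150],[318,206.5]],.044).round(4))
print(ray(c,[[318,108],[318,132],[318,166],[318,186],[318,219],[318,230]],.030).round(4))
E
```

```text
[[0.597  0.4201 0.044 ]
 [0.5939 0.3698 0.044 ]
 [0.5909 0.3207 0.044 ]]
[[0.5961 0.404  0.03  ]
 [0.5948 0.3843 0.03  ]
 [0.593  0.3548 0.03  ]
 [0.5919 0.3367 0.03  ]
 [0.59   0.3052 0.03  ]
 [0.5893 0.2943 0.03  ]]
```

Call:
play_rows(
  plan="0.005 0 0.03 0;0.005 0 0.06 0;0.005 0 0.073 0;0.005 0 0.08 0;0.005 0 0.084 0;0.005 0 0.086 0;0.005 0 0.086 0",
)

```text
t: 19.6
tool_pos: [0.59, 0.3132, 0.0853]
tcp_rot: [3.14, -0.001, 1.509]
ft_force: [-0.1, -0.1, -1.5]
gripper_width: 0.571
grip_force: 21.7
```

Call:
play_rows(
  plan="0 0 0.003 0;0 0 0.004 0;0 0 0.004 0",
)

```text
t: 19.85
tool_pos: [0.5891, 0.3132, 0.0804]
tcp_rot: [3.141, -0.001, 1.51]
ft_force: [-0.1, -0.1, -1.5]
gripper_width: 0.569
grip_force: 21.7
```

Call:
play_rows(
  plan="0 0 0.003 0;0 0 0.005 0;0 0 0.005 0",
)

```text
t: 20.1
tool_pos: [0.5906, 0.3157, 0.0798]
tcp_rot: [3.138, -0.006, 1.51]
ft_force: [-4.8, 1.5, 18.1]
gripper_width: 0.574
grip_force: 23.1
```

```bash
python3 -c "
from h import *
print(telemetry.observe()['ft_force'],telemetry.observe()['tool_pos'])"
```

```text
[-4.76566476  1.49174476 18.071683  ] [0.59064494 0.31565028 0.07979781]
```

Call:
play_rows(
  plan="0 0 -0.003 0;0 0 -0.003 0;0 0 -0.003 0;0 0 -0.003 0;0 0 -0.04 0;0 0 -0.08 0;0 0 -0.12 0;0 0 -0.16 0;0 0 -0.16 0;0 0 -0.16 0",
  hand=0.75,
)

```text
t: 20.93
tool_pos: [0.5905, 0.3133, 0.2377]
tcp_rot: [3.137, -0.003, 1.509]
ft_force: [0.3, 0.7, -1.0]
gripper_width: 0.749
grip_force: 0.0
```

```bash
python3 go.py 0.655 -0.045 0.24 1.625; python3 - <<'E'
from find import *
c,im=shot("top","t3.png")
for b in blobs(im,c,"white",(330,150,390,210)):print(b)
q=proj(c,[.77,.03,.0])
print(ray(c,[[319,128],[320,150]],.11),ray(c,[[320,152]],0))
E
```

```text
go [-0.3536  0.0864 -0.003 ] -0.116 rows 8.7297213234051 0.9241540217236874
(array([356., 185.]), array([658. , -46.4]), array([ 50.6, 109.2]), 1.627)
[[0.77737746 0.04620663 0.11      ]
 [0.72139049 0.04389317 0.11      ]] [[0.75255083 0.04696337 0.        ]]
```

Call:
play_rows(
  plan="-0.0416 0.01 0 -0.05;-0.08 0.02 0 -0.116;-0.12 0.03 0 -0.116;-0.16 0.04 0 -0.116;-0.2 0.05 0 -0.116;-0.24 0.06 0 -0.116;-0.28 0.07 0 -0.116;-0.32 0.08 0 -0.116;-0.3536 0.0864 0.02 -0.116;-0.3536 0.0864 0.05 -0.116",
  hand=0.8,
)

```text
t: 21.82
tool_pos: [0.6541, -0.057, 0.1859]
tcp_rot: [3.138, 0.007, 1.613]
ft_force: [-0.3, -1.7, -0.4]
gripper_width: 0.797
grip_force: 0.0
```

Call:
play_rows(
  plan="0 0 0.03 0;0 0 0.04 0;0 0 0.04 0;0 0 0.04 0",
)

```text
t: 22.15
tool_pos: [0.6533, -0.0445, 0.1442]
tcp_rot: [-3.139, 0.0, 1.627]
ft_force: [0.5, -0.5, 1.5]
gripper_width: 0.796
grip_force: 0.0
```

```bash
python3 near.py w; python3 go.py 0.6564 -0.0095 -0.0105 1.625
```

```text
[324. 219.] [659.6 -45.9] [ 49.7 109.4] 1.628
[ 0.6543 -0.0447  0.1456] [3.141 0.    1.627]
go [0.0351 0.0039 0.1561] 0.002 rows 3.838359995885232 0.014267555685659516
```

Call:
play_rows(
  plan="0.035 0.005 0.03 0;0.035 0.005 0.07 0;0.035 0.005 0.11 0;0.035 0.005 0.145 0;0.035 0.005 0.156 0;0.035 0.005 0.156 0;0.035 0.005 0.156 0",
  hand=0.8,
)

```text
t: 22.78
tool_pos: [0.6585, -0.0102, -0.009]
tcp_rot: [3.139, 0.0, 1.626]
ft_force: [0.2, -0.1, 0.0]
gripper_width: 0.799
grip_force: 0.0
```

Call:
play_rows(
  plan="0 0 0 0;0 0 0 0;0 0 0 0;0 0 0 0;0 0 0 0",
  hand=0.5,
)

```text
t: 23.2
tool_pos: [0.6592, -0.0103, -0.0075]
tcp_rot: [3.136, -0.0, 1.625]
ft_force: [-0.2, -0.3, 6.0]
gripper_width: 0.574
grip_force: 20.3
```

Call:
play_rows(
  plan="0 0 -0.04 0;0 0 -0.08 0;0 0 -0.12 0;0 0 -0.12 0;0 0 -0.12 0",
)

```text
t: 23.62
tool_pos: [0.6595, -0.0104, 0.114]
tcp_rot: [3.133, -0.001, 1.626]
ft_force: [0.0, 0.4, -1.6]
gripper_width: 0.575
grip_force: 21.3
```

Call:
play_rows(
  plan="0 0 0 0;0 0 0 0",
  hand=0.58,
)

```text
t: 23.78
tool_pos: [0.6559, -0.0096, 0.1084]
tcp_rot: [-3.14, -0.001, 1.626]
ft_force: [-0.8, -0.6, -1.1]
gripper_width: 0.582
grip_force: 8.7
```

Call:
play_rows(
  plan="0 0 0 0;0 0 0 0;0 0 0 0",
  hand=0.583,
)

```text
t: 24.03
tool_pos: [0.6562, -0.0101, 0.108]
tcp_rot: [-3.14, 0.0, 1.626]
ft_force: [0.2, -0.8, -2.0]
gripper_width: 0.584
grip_force: 2.2
```

Call:
play_rows(
  plan="0 0 0 0;0 0 0 0;0 0 0 0",
  hand=0.5836,
)

```text
t: 24.28
tool_pos: [0.6567, -0.0098, 0.1088]
tcp_rot: [-3.141, -0.0, 1.626]
ft_force: [1.1, 0.2, -1.2]
gripper_width: 0.584
grip_force: 1.2
```

```bash
python3 col.py
```

```text
1.1819994449615479 0.5835438760892394 [ 0.65667715 -0.00984551  0.10877575] [ 1.09418479  0.22052721 -1.15600451]
[ 95 148 149 102  60 150  61 143 240 243 243 149 134  99 104 102 101 101
 102  93 168 167 170 168 171 173 173   6]
```

Call:
play_rows(
  plan="0 0 0 0;0 0 0 0;0 0 0 0",
  hand=0.5,
)

```text
t: 24.58
tool_pos: [0.6567, -0.0098, 0.1091]
tcp_rot: [3.142, -0.0, 1.626]
ft_force: [-0.4, 0.3, -1.2]
gripper_width: 0.556
grip_force: 20.9
```

```bash
python3 vt.py; python3 -c "
from h import *
s=telemetry.observe();print(s['ft_force'],s['grip_force'])
im=cv2.imread('pics/vt.png');print(im[240:300:6,318].tolist());print([(x,int(im[262,x].mean())) for x in range(230,420,5)])"
```

```text
[(196, 5, 171), (199, 5, 173), (202, 5, 171), (205, 4, 172), (208, 7, 173), (211, 7, 172), (214, 5, 173), (217, 6, 174), (220, 7, 173), (223, 6, 164), (226, 4, 98), (229, 3, 100), (232, 3, 100), (235, 3, 100), (238, 17, 84), (241, 3, 106), (244, 0, 99), (247, 18, 85), (250, 31, 79), (253, 73, 101), (256, -9, 163), (259, -5, 242), (262, -1, 247), (265, -1, 247), (268, -1, 247), (271, -2, 247), (274, -2, 247), (277, -2, 247), (280, -3, 246), (283, -3, 230), (286, -8, 156), (289, -6, 158), (292, -7, 151), (295, 2, 104), (298, 3, 99), (301, 2, 99), (304, 3, 98), (307, 3, 98), (310, 4, 98), (313, 5, 99), (316, 4, 100), (319, 3, 100), (322, 4, 99), (325, 3, 101), (328, 2, 99), (331, 2, 101), (334, 4, 99), (337, 2, 100), (340, 5, 100), (343, 3, 101), (346, 4, 100), (349, 3, 98), (352, 3, 104), (355, 5, 166), (358, 4, 169), (361, 4, 168), (364, 6, 169), (367, 6, 169), (370, 6, 167), (373, 7, 168), (376, 5, 168), (379, 6, 168), (382, 6, 168)]
[0.53995161 0.26105567 0.12876805] 21.478130221366882
[[95, 60, 44], [97, 61, 45], [104, 41, 0], [229, 234, 236], [247, 247, 248], [246, 247, 249], [246, 247, 248], [248, 249, 250], [156, 162, 163], [114, 116, 118]]
[(230, 99), (235, 97), (240, 95), (245, 98), (250, 100), (255, 104), (260, 94), (265, 126), (270, 248), (275, 247), (280, 247), (285, 247), (290, 247), (295, 248), (300, 248), (305, 247), (310, 247), (315, 248), (320, 247), (325, 247), (330, 248), (335, 247), (340, 248), (345, 247), (350, 247), (355, 246), (360, 247), (365, 247), (370, 248), (375, 88), (380, 101), (385, 102), (390, 111), (395, 172), (400, 168), (405, 173), (410, 173), (415, 174)]
```

```bash
python3 vt.py 237 256.5 294 | tail -1; python3 - <<'E'
from h import *
im2=cv2.imread("pics/vt.png");c,im=shot("scene"); s=telemetry.observe();print(s["gripper_width"],s["grip_force"])
x,y=proj(c,s["tool_pos"])[0].astype(int);print(x,y)
cv2.imwrite("pics/g5.png",np.hstack([cv2.resize(im[y-50:y+50,x-42:x+42],(400,480),interpolation=cv2.INTER_CUBIC),im2[:,120:520]]))
E
```

```text
bottom label edge, top label edge, top back edge along tool x: 0.0015 0.03 0.0125
0.5514516096398456 21.5338334441185
359 269
```

View pics/g5.png

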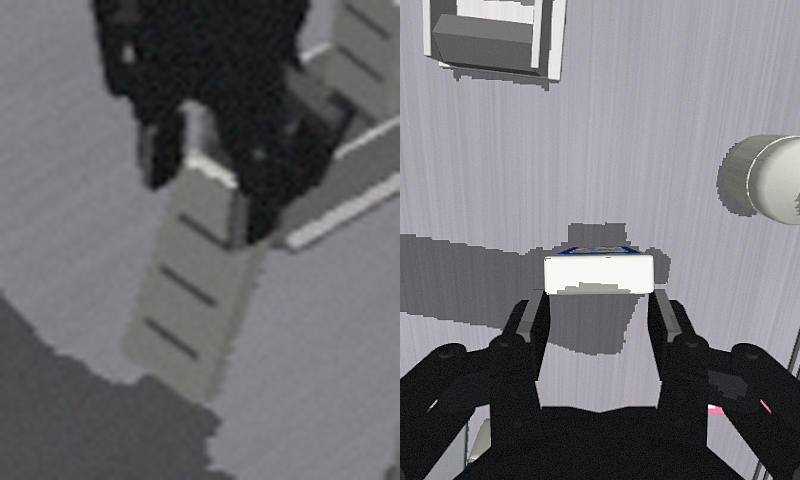

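```bash
python3 - <<'E'
from h import *
c=cam("top")
for h in(.1,.15,.2,.25):print(h,ray(c,[[133,200],[115,285]],h).round(3).tolist())
cs=cam("scene"); print(ray(cs,[[463,192]],0)) # box bottom near corner in scene
for h in(.1,.15,.2):print(proj(cs,ray(c,[[133,200]],h)),proj(cs,ray(c,[[115,285]],h)))
im=cv2.imread("pics/vt.png")
E
python3 go.py 0.592 0.353 0.20 1.51
```

```text
0.1 [[0.604, 0.498, 0.1], [0.399, 0.529, 0.1]]
0.15 [[0.593, 0.478, 0.15], [0.396, 0.508, 0.15]]
0.2 [[0.581, 0.458, 0.2], [0.392, 0.487, 0.2]]
0.25 [[0.569, 0.439, 0.25], [0.389, 0.466, 0.25]]
[[0.5540952  0.53688024 0.        ]]
[[476.11587013 176.85551244]] [[426.65714564 143.09586107]]
[[472.11105365 162.47520916]] [[423.65600664 130.35709364]]
[[467.88554568 147.3117834 ]] [[420.48215336 116.8915238 ]]
go [ 0.3659 -0.0447 -0.0909] 0.116 rows 9.105576960481 0.9268943298443162
```

Call:
play_rows(
  plan="0 0 -0.04 0;0.01 0 -0.08 0;0.04 -0.005 -0.11 0.05;0.08 -0.01 -0.121 0.116;0.12 -0.015 -0.121 0.116;0.16 -0.02 -0.121 0.116;0.2 -0.025 -0.121 0.116;0.24 -0.03 -0.121 0.116;0.28 -0.035 -0.121 0.116;0.32 -0.04 -0.121 0.116",
)

```text
t: 25.57
tool_pos: [0.5984, 0.3093, 0.2303]
tcp_rot: [3.141, -0.0, 1.51]
ft_force: [1.0, 0.5, -1.2]
gripper_width: 0.55
grip_force: 21.5
```

```bash
python3 go.py 0.592 0.353 0.165 1.51; python3 vt.py
```

```text
go [ 0.0432 -0.0091  0.0653] -0.0 rows 1.8908395682322017 0.0012638750163986856
[(196, -1, 106), (199, -1, 91), (202, -1, 92), (205, 2, 92), (208, -1, 130), (211, 11, 115), (214, 42, 94), (217, -15, 142), (220, 54, 61), (223, -14, 122), (226, 73, 45), (229, 3, 108), (232, -6, 143), (235, -6, 149), (238, -8, 149), (241, -1, 140), (244, 7, 100), (247, 10, 92), (250, -1, 100), (253, 59, 69), (256, -8, 178), (259, -5, 242), (262, -1, 245), (265, -2, 245), (268, -1, 245), (271, -1, 245), (274, -3, 245), (277, -2, 245), (280, -2, 249), (283, -7, 153), (286, -6, 156), (289, -7, 154), (292, -8, 146), (295, -8, 113), (298, 3, 110), (301, 66, 52), (304, -12, 121), (307, 1, 109), (310, 80, 41), (313, -14, 120), (316, -11, 117), (319, 75, 46), (322, 75, 46), (325, -4, 116), (328, -7, 125), (331, -7, 149), (334, -6, 148), (337, -8, 148), (340, -7, 147), (343, -6, 134), (346, -1, 117), (349, -1, 117), (352, -1, 104), (355, 5, 162), (358, 7, 167), (361, 4, 167), (364, 4, 166), (367, 5, 166), (370, 6, 167), (373, 6, 166), (376, 6, 166), (379, 7, 165), (382, 7, 166)]
```

Call:
play_rows(
  plan="0.0425 -0.009 0 0;0.0425 -0.009 0.04 0;0.0425 -0.009 0.07 0;0.0425 -0.009 0.09 0;0.0425 -0.009 0.105 0;0.0425 -0.009 0.115 0;0.0425 -0.009 0.12 0;0.0425 -0.009 0.12 0",
)

```text
t: 26.28
tool_pos: [0.5925, 0.3501, 0.1093]
tcp_rot: [-3.141, 0.001, 1.51]
ft_force: [-0.7, -0.1, -0.2]
gripper_width: 0.556
grip_force: 21.9
```

```bash
python3 vt.py; python3 -c "
from h import *
s=telemetry.observe();print(s['ft_force'],s['grip_force'],s['tool_pos'])"
```

```text
[(196, -2, 121), (199, -2, 121), (202, -1, 119), (205, -2, 120), (208, -1, 121), (211, -3, 120), (214, -2, 122), (217, -1, 111), (220, -1, 94), (223, 0, 95), (226, 0, 94), (229, -1, 94), (232, -2, 133), (235, -2, 132), (238, -4, 134), (241, 13, 93), (244, 9, 105), (247, 16, 99), (250, -6, 139), (253, 90, 97), (256, -10, 168), (259, -4, 243), (262, -1, 248), (265, -1, 247), (268, -2, 248), (271, -1, 247), (274, -2, 248), (277, -2, 248), (280, -2, 248), (283, -2, 251), (286, -9, 158), (289, -8, 159), (292, -8, 154), (295, 60, 61), (298, 71, 53), (301, -11, 125), (304, -11, 121), (307, 6, 112), (310, 78, 47), (313, 30, 85), (316, -7, 124), (319, -9, 121), (322, 4, 108), (325, 77, 47), (328, 68, 54), (331, -13, 126), (334, -8, 122), (337, -9, 121), (340, 7, 104), (343, 82, 45), (346, 77, 48), (349, 78, 46), (352, 11, 109), (355, -6, 118), (358, -5, 121), (361, -6, 144), (364, -7, 153), (367, -7, 153), (370, -7, 153), (373, -7, 153), (376, -7, 153), (379, -9, 152), (382, -8, 154)]
[-0.51498274 -0.4037336   0.18656554] 21.999779641628265 [0.59316233 0.35031186 0.11043351]
```

Call:
play_rows(
  plan="0 0 0.005 0;0 0 0.01 0;0 0 0.012 0;0 0 0.012 0",
)

```text
t: 26.67
tool_pos: [0.5924, 0.3502, 0.0976]
tcp_rot: [-3.141, 0.0, 1.51]
ft_force: [0.2, 0.7, -1.3]
gripper_width: 0.555
grip_force: 21.6
```

```bash
python3 -c "
from h import *
c=cam('wrist');print(ray(c,[[318,218]],.044),ray(c,[[318,239]],.03),ray(c,[[318,231.5]],.03))"
```

```text
[[0.59477211 0.37250032 0.044     ]] [[0.59356245 0.35266171 0.03      ]] [[0.59391387 0.35845118 0.03      ]]
```

Call:
play_rows(
  plan="0 0 0.005 0;-0.003 0 0.009 0;-0.006 0 0.009 0;-0.009 0 0.009 0;-0.012 0 0.009 0;-0.012 0 0.009 0",
)

```text
t: 27.17
tool_pos: [0.5918, 0.337, 0.0888]
tcp_rot: [-3.141, 0.001, 1.509]
ft_force: [0.0, 0.4, -1.1]
gripper_width: 0.553
grip_force: 20.7
```

```bash
python3 vt.py;python3 -c "
from h import *
s=telemetry.observe();print(s['ft_force'],s['grip_force'],s['tool_pos'])"
```

```text
[(196, -3, 122), (199, -2, 121), (202, -2, 123), (205, -3, 122), (208, -1, 95), (211, 0, 96), (214, 0, 95), (217, -1, 96), (220, 3, 94), (223, -14, 137), (226, 51, 68), (229, -9, 136), (232, 55, 60), (235, -11, 124), (238, 30, 107), (241, 9, 110), (244, -8, 115), (247, 44, 95), (250, 75, 45), (253, 32, 126), (256, -6, 127), (259, -7, 228), (262, -4, 247), (265, -4, 247), (268, -3, 248), (271, -4, 247), (274, -4, 247), (277, -5, 247), (280, -4, 247), (283, -6, 182), (286, -7, 157), (289, -8, 156), (292, -8, 156), (295, 50, 73), (298, 3, 113), (301, -10, 125), (304, -10, 123), (307, 55, 67), (310, 77, 49), (313, 19, 98), (316, -8, 126), (319, -10, 121), (322, -14, 126), (325, 82, 44), (328, 80, 47), (331, 24, 92), (334, -8, 127), (337, -10, 122), (340, -9, 123), (343, 4, 109), (346, 76, 49), (349, 78, 50), (352, 78, 48), (355, 77, 56), (358, -5, 123), (361, -5, 122), (364, -6, 120), (367, -6, 140), (370, -8, 154), (373, -7, 155), (376, -7, 156), (379, -8, 155), (382, -8, 155)]
[ 1.12843485  0.31291505 -0.30597738] 20.69840669631958 [0.59182433 0.33762785 0.08879535]
```

Call:
play_rows(
  plan="-0.003 0 0.002 0;-0.006 0 0.004 0;-0.009 0 0.006 0;-0.011 0 0.006 0;-0.011 0 0.006 0",
)

```text
t: 27.63
tool_pos: [0.5921, 0.327, 0.0854]
tcp_rot: [3.141, -0.002, 1.509]
ft_force: [-2.2, -1.1, 11.0]
gripper_width: 0.554
grip_force: 21.5
```

```bash
python3 vt.py|head -c 700;python3 -c "
from h import *
s=telemetry.observe();print(s['ft_force'],s['grip_force'],s['tool_pos'])"
```

```text
[(196, 0, 95), (199, 0, 97), (202, -1, 96), (205, 0, 96), (208, 23, 84), (211, 12, 121), (214, -5, 151), (217, 61, 74), (220, -11, 142), (223, 25, 143), (226, 58, 80), (229, -10, 142), (232, -4, 150), (235, 95, 50), (238, -8, 137), (241, -9, 141), (244, -3, 147), (247, 92, 53), (250, 73, 46), (253, 35, 131), (256, -8, 141), (259, -8, 173), (262, -5, 241), (265, -4, 245), (268, -3, 246), (271, -4, 245), (274, -5, 245), (277, -5, 245), (280, -4, 244), (283, -3, 228), (286, -8, 153), (289, -8, 155), (292, -7, 156), (295, 3, 126), (298, 76, 49), (301, 65, 58), (304, -10, 126), (307, -8, 123), (310, -11, 125), (313, 64, 61), (316, 82, 46), (319, 46, 70), (322, -10, 126), (325, -10, 124), (328, -1[-2.27608623 -1.28135604 10.72401842] 21.558544635772705 [0.59210284 0.32730871 0.08544445]
```

Call:
play_rows(
  plan="-0.003 0 -0.002 0;-0.003 0 -0.002 0;-0.003 0 -0.002 0",
)

```text
t: 27.93
tool_pos: [0.5917, 0.3243, 0.0855]
tcp_rot: [3.141, -0.001, 1.509]
ft_force: [0.7, 0.2, 3.8]
gripper_width: 0.549
grip_force: 20.9
```

Call:
play_rows(
  plan="0 0 0 0;0 0 0 0;0 0 0 0;0 0 -0.04 0;0 0 -0.08 0;0 0 -0.12 0;0 0 -0.15 0;0 0 -0.15 0;0 0 -0.15 0",
  hand=0.75,
)

```text
t: 28.68
tool_pos: [0.5922, 0.3246, 0.2371]
tcp_rot: [3.138, -0.002, 1.51]
ft_force: [-0.0, -0.0, -0.8]
gripper_width: 0.752
grip_force: 0.0
```

```bash
python3 vt.py; python3 go.py 0.441 0.312 0.24 1.44;python3 - <<'E'
from find import *
c,im=shot("top","t4.png")
for b in blobs(im,c,"orange",(150,230,260,320)):print(b)
E
```

```text
[(196, -4, 244), (199, -5, 243), (202, -5, 242), (205, -6, 241), (208, -5, 241), (211, -6, 206), (214, -1, 89), (217, -2, 101), (220, -1, 147), (223, 9, 120), (226, 42, 94), (229, -16, 132), (232, 60, 59), (235, -14, 121), (238, 50, 68), (241, 54, 73), (244, -6, 127), (247, -6, 151), (250, -8, 150), (253, -8, 150), (256, -7, 149), (259, -8, 149), (262, -4, 131), (265, -3, 129), (268, -1, 58), (271, 0, 58), (274, -3, 63), (277, -1, 74), (280, 0, 73), (283, -1, 72), (286, -1, 72), (289, -2, 72), (292, 0, 60), (295, -5, 97), (298, 1, 109), (301, 69, 51), (304, -12, 122), (307, 20, 93), (310, 61, 58), (313, -11, 120), (316, 7, 103), (319, 77, 45), (322, -14, 121), (325, -10, 123), (328, 73, 46), (331, 73, 47), (334, -4, 117), (337, -6, 127), (340, -7, 151), (343, -7, 149), (346, -9, 149), (349, -7, 196), (352, -6, 164), (355, 0, 118), (358, -1, 111), (361, 4, 153), (364, 5, 167), (367, 5, 168), (370, 5, 168), (373, 5, 168), (376, 3, 170), (379, 6, 169), (382, 7, 170)]
go [-0.0215 -0.1489 -0.005 ] 0.07 rows 3.610822979032962 0.5593824216062799
(array([213., 274.]), array([433.2, 314.8]), array([109.5,  47.6]), 1.443)
```

```bash
python3 - <<'E'
from h import *
c=cam("wrist")
for n,y in((1,.1955),(2,.2455),(3,.2955),(4,.3455),(5,.3955)):
    x=.583+(y-.1955)*.06
    print(n,proj(c,[[x,y+.009,.116],[x,y-.009,.116],[x,y+.009,.03]]).round().tolist())
E
```

```text
1 [[317.0, 338.0], [318.0, 353.0], [317.0, 296.0]]
2 [[317.0, 294.0], [318.0, 310.0], [317.0, 259.0]]
3 [[317.0, 244.0], [318.0, 263.0], [317.0, 219.0]]
4 [[317.0, 189.0], [318.0, 210.0], [317.0, 175.0]]
5 [[317.0, 128.0], [318.0, 150.0], [317.0, 127.0]]
```

Call:
play_rows(
  plan="-0.01 -0.04 0 0;-0.02 -0.08 0 0.03;-0.03 -0.12 0 0.067;-0.05 -0.15 0 0.067;-0.07 -0.152 0.03 0.067;-0.08 -0.152 0.06 0.067;-0.08 -0.152 0.08 0.067;-0.08 -0.152 0.08 0.067;-0.08 -0.152 0.08 0.067",
  hand=0.8,
)

```text
t: 29.53
tool_pos: [0.4334, 0.2532, 0.1536]
tcp_rot: [-3.139, 0.003, 1.443]
ft_force: [-0.0, 1.1, 0.6]
gripper_width: 0.802
grip_force: 0.0
```

```bash
python3 near.py o; python3 go.py 0.4307 0.2867 -0.011 1.443
```

```text
[0.4346 0.254  0.1548] [-3.141e+00  1.000e-03  1.443e+00]
go [ 0.0321 -0.008   0.1658] 0.0 rows 4.054377882907013 0.0012940289871963273
```

```bash
cat > no.py <<'E'
from find import *
c,im=shot("wrist","no.png")
for b in blobs(im,c,"orange",(100,0,560,400)):print(b)
print(telemetry.observe()["tool_pos"].round(4))
E
python3 no.py
```

```text
(array([310., 167.]), array([434.2, 304. ]), array([46.2, 53.1]), 2.921)
[0.4353 0.2544 0.1556]
```

```bash
sed -i 's/(H<14)&(S>150)/(H<20)\&(S>150)/' find.py; python3 no.py
```

```text
(array([308., 147.]), array([435.5, 315.8]), array([107.6,  49.4]), 1.441)
[0.4355 0.2546 0.1559]
```

Call:
play_rows(
  plan="0.031 -0.007 0.03 0;0.031 -0.007 0.07 0;0.031 -0.007 0.11 0;0.031 -0.007 0.15 0;0.031 -0.007 0.165 0;0.031 -0.007 0.165 0;0.031 -0.007 0.165 0",
  hand=0.8,
)

```text
t: 30.27
tool_pos: [0.4324, 0.2859, -0.0096]
tcp_rot: [3.141, -0.0, 1.443]
ft_force: [-0.4, -0.3, 0.6]
gripper_width: 0.803
grip_force: 0.0
```

Call:
play_rows(
  plan="0 0 0 0;0 0 0 0;0 0 0 0;0 0 0 0;0 0 0 0",
  hand=0.5,
)

```text
t: 30.68
tool_pos: [0.4332, 0.2867, -0.0077]
tcp_rot: [3.139, -0.004, 1.443]
ft_force: [-0.2, -0.0, 7.2]
gripper_width: 0.571
grip_force: 20.9
```

Call:
play_rows(
  plan="0 0 -0.04 0;0 0 -0.08 0;0 0 -0.11 0;0 0 -0.11 0;0 0 -0.11 0",
)

```text
t: 31.1
tool_pos: [0.4327, 0.2867, 0.1025]
tcp_rot: [3.139, -0.005, 1.443]
ft_force: [-0.4, -0.5, -1.5]
gripper_width: 0.571
grip_force: 21.7
```

Call:
play_rows(
  plan="0 0 0 0;0 0 0 0",
  hand=0.58,
)

```text
t: 31.27
tool_pos: [0.4305, 0.285, 0.0991]
tcp_rot: [-3.14, 0.001, 1.443]
ft_force: [0.7, -0.3, -0.6]
gripper_width: 0.577
grip_force: 8.4
```

Call:
play_rows(
  plan="0 0 0 0;0 0 0 0;0 0 0 0",
  hand=0.583,
)

```text
t: 31.52
tool_pos: [0.4313, 0.2851, 0.0992]
tcp_rot: [-3.141, 0.001, 1.443]
ft_force: [-0.1, -0.7, -1.6]
gripper_width: 0.587
grip_force: 2.6
```

```bash
cat > oc.py <<'E'
from h import *
c,im=shot("wrist","oc.png"); s=telemetry.observe()
print(s["grip_force"].__round__(2),s["gripper_width"].__round__(4),s["tool_pos"].round(4),s["ft_force"].round(1))
g=cv2.GaussianBlur(im,(3,3),0).astype(int)
def k(p):
    B,G,R=p
    return "O" if R-B>50 else "B" if B-R>35 else "k" if max(p)<60 else "."
print("".join(k(g[r,317]) for r in range(0,420,3)))
E
python3 oc.py
```

```text
1.69 0.5826 [0.4313 0.285  0.0993] [-0.3 -0.7 -0.9]
..........................................................................................OO.OOOOO.OOOOOO.OOOOOOOOOOOOOOOOOOOO............kk
```

Call:
play_rows(
  plan="0 0 0 0;0 0 0 0;0 0 0 0",
  hand=0.5,
)

```text
t: 31.82
tool_pos: [0.4317, 0.2855, 0.1]
tcp_rot: [-3.142, -0.0, 1.443]
ft_force: [-0.1, -0.6, -0.3]
gripper_width: 0.556
grip_force: 22.7
```

```bash
python3 oc.py; python3 -c "
import cv2
im=cv2.imread('pics/oc.png');print([(r,im[r,310].tolist()) for r in range(252,390,4)])"; python3 sc.py o
```

```text
23.13 0.5578 [0.4316 0.2854 0.1   ] [-0.2  0.9 -1.6]
..................................................................................................OOOOO.OOOO.OOOOOOOOOOOOOOOOO............kk
[(252, [122, 114, 120]), (256, [114, 106, 112]), (260, [116, 110, 111]), (264, [114, 110, 111]), (268, [117, 108, 112]), (272, [117, 110, 113]), (276, [119, 110, 115]), (280, [120, 116, 119]), (284, [123, 114, 119]), (288, [118, 109, 114]), (292, [141, 123, 119]), (296, [0, 54, 117]), (300, [0, 50, 118]), (304, [8, 57, 119]), (308, [53, 63, 69]), (312, [11, 57, 120]), (316, [12, 58, 120]), (320, [12, 61, 124]), (324, [56, 82, 111]), (328, [9, 58, 118]), (332, [18, 59, 117]), (336, [0, 55, 115]), (340, [12, 82, 166]), (344, [14, 88, 183]), (348, [20, 93, 182]), (352, [0, 88, 178]), (356, [0, 85, 179]), (360, [16, 85, 176]), (364, [0, 84, 177]), (368, [5, 87, 178]), (372, [14, 89, 176]), (376, [98, 120, 174]), (380, [206, 193, 200]), (384, [207, 193, 198]), (388, [209, 195, 202])]
tool px [377 183] [0.4316 0.2854 0.1   ] 23.128766119480133
[357 165  25  43 251] [373. 185.] ((369.1932373046875, 185.90103149414062), (15.779942512512207, 42.120784759521484), 17.87869644165039)
```

```bash
python3 vt.py 294 338 376 | tail -1; python3 go.py 0.44 -0.35 0.26 1.46
```

```text
bottom label edge, top label edge, top back edge along tool x: -0.0468 -0.0099 -0.0315
go [-0.6292  0.0894 -0.1601] -0.017 rows 15.716345297390719 0.13836466614655052
```

Call:
play_rows(
  plan="0 0 -0.04 0;-0.02 0 -0.07 0;-0.05 0.01 -0.1 0;-0.08 0.02 -0.12 0;-0.12 0.03 -0.14 -0.017;-0.16 0.035 -0.15 -0.017;-0.2 0.04 -0.16 -0.017;-0.24 0.045 -0.16 -0.017;-0.28 0.05 -0.16 -0.017;-0.32 0.055 -0.16 -0.017",
)

```text
t: 32.8
tool_pos: [0.4449, -0.041, 0.2605]
tcp_rot: [3.14, -0.002, 1.46]
ft_force: [0.3, 0.2, -1.9]
gripper_width: 0.555
grip_force: 23.6
```

Call:
play_rows(
  plan="-0.04 0.003 0 0;-0.08 0.006 0 0;-0.12 0.01 0 0;-0.16 0.015 0 0;-0.2 0.02 0 0;-0.24 0.025 0 0;-0.28 0.03 0 0;-0.309 0.034 0 0;-0.309 0.034 0 0;-0.309 0.034 0 0",
)

```text
t: 33.63
tool_pos: [0.4436, -0.3519, 0.2598]
tcp_rot: [-3.14, 0.001, 1.455]
ft_force: [1.0, 1.7, -1.9]
gripper_width: 0.556
grip_force: 24.6
```

```bash
python3 oc.py; python3 - <<'E'
from find import *
print(telemetry.observe()["tcp_rot"])
im=cv2.imread("pics/oc.png"); cv2.imwrite("pics/oc2.png",im)
E
```

```text
24.62 0.5491 [ 0.4444 -0.3498  0.2596] [ 0.1  0.8 -0.9]
..............................................kk....kk.kkkkkkkkkkkkkkkkkkkkkkkkkkk............OOOOOOO.OOOO.OOOOOOOOOOOOOOOOOOOOOOOOOOOOOOOkk
[-3.14059591e+00 -1.02204783e-03  1.45826456e+00]
```

View pics/oc2.png

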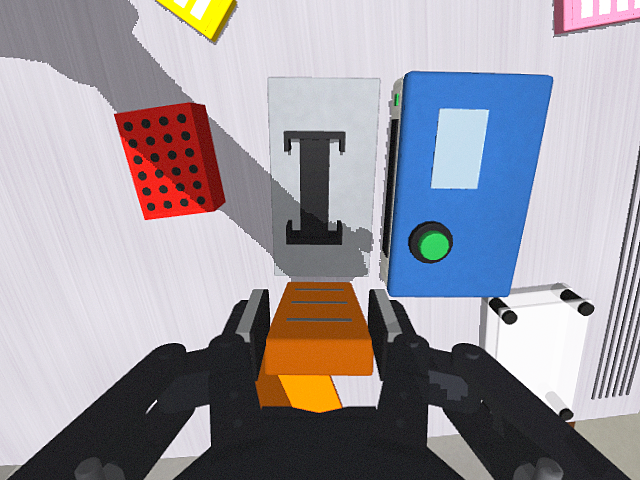

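```bash
python3 - <<'E'
from h import *
c=cam("wrist")
a=ray(c,[[284,131],[346,131],[287,244],[342,244]],.043); print(a.round(4)); m=a.mean(0); u=(a[0]+a[1]-a[2]-a[3])/2; print("centre",m.round(4),"len",np.linalg.norm(u[:2]),"yaw",np.arctan2(u[1],u[0]))
b=ray(c,[[301,155],[329,155],[301,215],[329,215]],.035); print(b.round(4),b.mean(0))
bt=ray(c,[[434,246]],.085);print("button",bt)
g=ray(c,[[269,78],[380,78],[273,276],[376,276]],.010);print("base",g.round(4))
ct=cam("top")
g=ray(ct,[[508,215]],.085);print(g)
E
python3 vt.py 282 337.5 375 | tail -1
```

```text
[[ 0.4168 -0.2695  0.043 ]
 [ 0.4844 -0.2771  0.043 ]
 [ 0.4016 -0.4002  0.043 ]
 [ 0.4682 -0.4077  0.043 ]]
centre [ 0.4428 -0.3386  0.043 ] len 0.13162053081906797 yaw 1.4511952494721367
[[ 0.4316 -0.2977  0.035 ]
 [ 0.4634 -0.3013  0.035 ]
 [ 0.4226 -0.368   0.035 ]
 [ 0.4562 -0.3718  0.035 ]] [ 0.4434501  -0.33468493  0.035     ]
button [[ 0.56635165 -0.40587464  0.085     ]]
base [[ 0.4047 -0.21    0.01  ]
 [ 0.5307 -0.224   0.01  ]
 [ 0.3713 -0.4556  0.01  ]
 [ 0.5116 -0.4714  0.01  ]]
[[ 0.56325087 -0.40736932  0.085     ]]
bottom label edge, top label edge, top back edge along tool x: -0.0372 -0.0108 -0.0321
```

```bash
python3 go.py 0.441 -0.339 0.12 1.451
```

```text
go [ 0.009  -0.005   0.1396] 0.01 rows 3.3566178463416296 0.07646713138245076
```

Call:
play_rows(
  plan="0.009 -0.005 0.03 0.008;0.009 -0.005 0.07 0.008;0.009 -0.005 0.1 0.008;0.009 -0.005 0.12 0.008;0.009 -0.005 0.135 0.008;0.009 -0.005 0.139 0.008;0.009 -0.005 0.139 0.008",
)

```text
t: 34.32
tool_pos: [0.4412, -0.3381, 0.1203]
tcp_rot: [-3.14, -0.002, 1.455]
ft_force: [0.2, 0.4, -0.5]
gripper_width: 0.555
grip_force: 23.7
```

Call:
play_rows(
  plan="0 0 0.003 0;0 0 0.006 0;0 0 0.008 0;0 0 0.008 0",
)

```text
t: 34.65
tool_pos: [0.4412, -0.3402, 0.1133]
tcp_rot: [3.141, -0.0, 1.452]
ft_force: [-0.1, -0.1, -1.7]
gripper_width: 0.556
grip_force: 23.8
```

```bash
python3 oc.py; python3 -c "
import cv2
im=cv2.imread('pics/oc.png');print([(r,im[r,305].tolist()) for r in range(220,380,5)])"
```

```text
23.74 0.5555 [ 0.4411 -0.3403  0.1134] [ 0.2 -0.  -1.9]
..................................................k....k............kkkkkkkkkkkkkkkkkkkkkkkkkkkkOO.OOO.OOOO.OOOOOOOOOOOOOOOOOO............kk
[(220, [56, 54, 51]), (225, [34, 35, 31]), (230, [40, 39, 37]), (235, [25, 28, 27]), (240, [35, 35, 35]), (245, [36, 30, 31]), (250, [32, 32, 35]), (255, [33, 39, 39]), (260, [36, 36, 36]), (265, [38, 33, 37]), (270, [35, 38, 36]), (275, [35, 36, 33]), (280, [44, 44, 44]), (285, [34, 31, 28]), (290, [11, 80, 156]), (295, [20, 80, 165]), (300, [22, 81, 161]), (305, [88, 79, 65]), (310, [0, 71, 150]), (315, [3, 77, 156]), (320, [89, 79, 72]), (325, [8, 78, 154]), (330, [9, 78, 158]), (335, [9, 76, 157]), (340, [4, 104, 214]), (345, [12, 116, 226]), (350, [24, 116, 226]), (355, [13, 117, 225]), (360, [20, 115, 225]), (365, [13, 113, 224]), (370, [25, 115, 226]), (375, [53, 118, 212])]
```

Call:
play_rows(
  plan="0.006 0 0 0;0.007 0 0.003 0;0.007 0 0.005 0;0.007 0 0.007 0;0.007 0 0.007 0",
)

```text
t: 35.12
tool_pos: [0.4415, -0.3331, 0.1055]
tcp_rot: [-3.141, -0.0, 1.452]
ft_force: [-0.5, -0.3, -1.8]
gripper_width: 0.556
grip_force: 23.9
```

Call:
play_rows(
  plan="0.002 0 0.002 0;0.004 0 0.004 0;0.006 0 0.006 0;0.006 0 0.006 0",
)

```text
t: 35.45
tool_pos: [0.4435, -0.3265, 0.101]
tcp_rot: [3.141, -0.002, 1.453]
ft_force: [-1.5, 3.6, 11.4]
gripper_width: 0.556
grip_force: 24.5
```

```bash
python3 oc.py
```

```text
24.45 0.5588 [ 0.4434 -0.3268  0.1012] [-1.6  3.8 10.4]
.........................................................kk........kkkkkkkkkkkkkkkkkkkkkkkkkkkkkkkkO.OOOOOOO.OOOOOOOOOOOOOOOOO............kk
```

Call:
play_rows(
  plan="0.004 0 0.002 0;0.008 0 0.004 0;0.012 0 0.007 0;0.016 0 0.01 0;0.018 0 0.012 0;0.018 0 0.012 0",
)

```text
t: 36.0
tool_pos: [0.4476, -0.3045, 0.0898]
tcp_rot: [3.14, -0.01, 1.455]
ft_force: [-0.5, 14.3, 22.8]
gripper_width: 0.555
grip_force: 24.7
```

```bash
python3 oc.py
```

```text
24.73 0.554 [ 0.4476 -0.3048  0.0899] [-0.6 13.8 23.1]
....................................................................kkkkkkkkkkkkkkkkkkkkkkkkkkkkkkkkkkkkkkkkkkOOOOOOOOOOOOOOOOO...........kk
```

Call:
play_rows(
  plan="0.004 0 0 0;0.008 0 0.001 0;0.012 0 0.003 0;0.015 0 0.006 0;0.015 0 0.006 0",
)

```text
t: 36.47
tool_pos: [0.4466, -0.2936, 0.0814]
tcp_rot: [-3.141, -0.001, 1.453]
ft_force: [0.9, 0.2, 0.2]
gripper_width: 0.554
grip_force: 20.4
```

```bash
python3 oc.py; python3 sc.py o
```

```text
20.4 0.5532 [ 0.4463 -0.2943  0.0815] [-0.2  1.9  1. ]
.........................................................................kkkkkkkkkkkkkkkkkkkkkkkkkkkkkkkkkkkkkkkkOOOOOOOOOOOOOOkkkkk......kk
tool px [201 291] [ 0.4463 -0.2943  0.0815] 20.398671627044678
[161 256  36  66 959] [177. 283.] ((178.5, 288.5), (65.0, 35.0), 90.0)
```

Call:
play_rows(
  plan="0.005 0 0.004 0;0.009 0 0.008 0;0.012 0 0.012 0;0.015 0 0.016 0;0.015 0 0.016 0",
)

```text
t: 36.98
tool_pos: [0.4476, -0.2786, 0.0648]
tcp_rot: [-3.139, -0.001, 1.453]
ft_force: [0.1, -0.3, 0.2]
gripper_width: 0.548
grip_force: 20.5
```

```bash
python3 oc.py
```

```text
20.65 0.5476 [ 0.4477 -0.2791  0.0653] [ 0.1 -0.2  1.4]
..................................................................................kkkkkkkkkkkkkkkkkkkkkkkkkkkkkkkOOOOOOOOOOOOOOOBB.B.B...kkk
```

Call:
play_rows(
  plan="0.003 0 0.004 0;0.005 0 0.008 0;0.007 0 0.012 0;0.008 0 0.015 0;0.008 0 0.015 0",
)

```text
t: 37.45
tool_pos: [0.4488, -0.2713, 0.0503]
tcp_rot: [-3.14, -0.0, 1.452]
ft_force: [0.0, 0.6, -0.1]
gripper_width: 0.549
grip_force: 20.5
```

```bash
python3 oc.py; python3 - <<'E'
from h import *
im=cv2.imread("pics/oc.png");c,s=shot("scene","s9.png"); x,y=proj(c,[.443,-.32,.05])[0].astype(int);print(x,y)
cv2.imwrite("pics/g9.png",np.hstack([cv2.resize(s[y-60:y+60,x-50:x+50],(400,480),interpolation=cv2.INTER_CUBIC),im[:,120:520]]))
E
```

```text
20.5 0.5461 [ 0.4489 -0.2716  0.0506] [0.2 1.7 0.3]
........................................................................................kkkkkkkkkkkkkkkkkkkkkkkkkOOOOOOOOOOOOOOOOBBB...B..kk
191 300
```

View pics/g9.png

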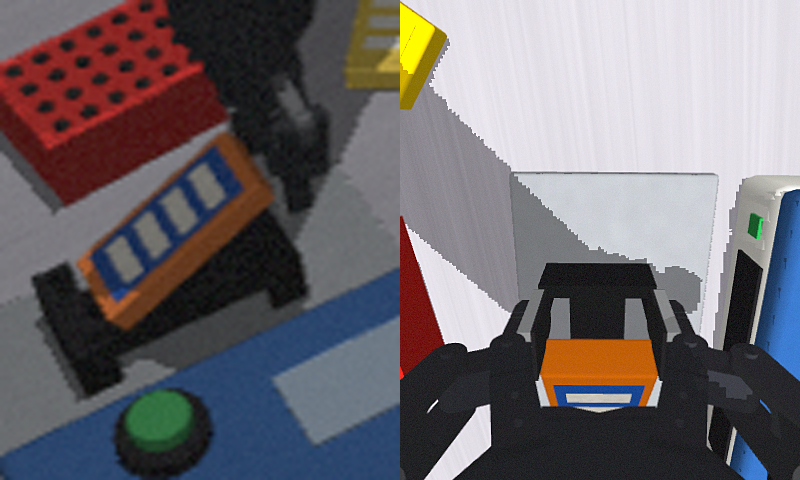

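```bash
cat > bedv.py <<'E'
from h import *
O=np.array([.4405,-.3375]); u=np.array([np.cos(1.451),np.sin(1.451)]); w=np.array([u[1],-u[0]])
def vw(P): P=np.atleast_2d(P)[:,:2]-O; return np.c_[P@u,P@w].round(4)
E
python3 - <<'E'
from bedv import *
c=cam("wrist"); im=cv2.imread("pics/oc.png")
for z in(.06,.068,.076): print(z,vw(ray(c,[[120+142,340],[120+257,340]],z)).tolist())
for z in(.077,.085,.093): print(z,vw(ray(c,[[120+140,377],[120+257,377]],z)).tolist())
print("stop outer",vw(ray(c,[[120+138,264],[120+255,264]],.043)).tolist(),vw(telemetry.observe()["tool_pos"]))
cs=cam("scene"); f=lambda X,Y:[191-50+X/4,300-60+Y/4]
print("B rib corner +x, B label +x, B label -x", vw(ray(cs,[f(125,330)],.035)),vw(ray(cs,[f(128,302)],.045)),vw(ray(cs,[f(78,262)],.045)))
print("-y stop outer ends", vw(ray(cs,[f(35,270),f(85,380)],.043)))
E
```

```text
0.06 [[0.0364, -0.0292], [0.0364, 0.0342]]
0.068 [[0.0422, -0.0276], [0.0422, 0.0325]]
0.076 [[0.048, -0.026], [0.048, 0.0308]]
0.077 [[0.0261, -0.0281], [0.0262, 0.032]]
0.085 [[0.0333, -0.0264], [0.0333, 0.0302]]
0.093 [[0.0404, -0.0247], [0.0404, 0.0284]]
stop outer [[0.0745, -0.0321], [0.0746, 0.0336]] [[0.0663 0.0006]]
B rib corner +x, B label +x, B label -x [[-0.0394  0.024 ]] [[-0.0322  0.0153]] [[-0.0442 -0.027 ]]
-y stop outer ends [[-0.0658 -0.0365]
 [-0.071   0.0508]]
```

Call:
play_rows(
  plan="-0.004 0 -0.001 0;-0.008 0 -0.001 0;-0.012 0 -0.001 0;-0.012 0 -0.001 0",
)

```text
t: 37.88
tool_pos: [0.4476, -0.2854, 0.0524]
tcp_rot: [3.141, 0.001, 1.45]
ft_force: [-1.0, -0.1, -0.2]
gripper_width: 0.544
grip_force: 20.6
```

Call:
play_rows(
  plan="-0.003 0 0 0;-0.006 0 0 0;-0.006 0 0 0",
)

```text
t: 38.13
tool_pos: [0.4469, -0.2905, 0.0521]
tcp_rot: [3.141, 0.001, 1.451]
ft_force: [0.7, 0.1, -0.6]
gripper_width: 0.55
grip_force: 20.6
```

```bash
python3 oc.py; cat > sb.py <<'E'
from bedv import *
c,im=shot("scene","sb.png"); cs=c
hsv=cv2.cvtColor(im,cv2.COLOR_BGR2HSV).astype(int); b,g,r=[im[...,i].astype(int) for i in range(3)]
x,y=proj(c,[.443,-.32,.05])[0].astype(int)
k=np.zeros(b.shape,np.uint8); m=((hsv[...,0]<20)&(hsv[...,1]>120)&(hsv[...,0]>6)&(g-b>15)); k[y-60:y+60,x-60:x+60]=m[y-60:y+60,x-60:x+60]
k=cv2.morphologyEx(k,cv2.MORPH_CLOSE,np.ones((9,9)))
q=max(cv2.findContours(k,cv2.RETR_EXTERNAL,cv2.CHAIN_APPROX_NONE)[0],key=cv2.contourArea)
p=cv2.approxPolyDP(q,2.5,True).reshape(-1,2); print("area",cv2.contourArea(q))
for a in p: print(a.tolist(),"z.035",vw(ray(c,[a],.035))[0].tolist(),"z.053",vw(ray(c,[a],.053))[0].tolist(),"z.09",vw(ray(c,[a],.09))[0].tolist())
E
python3 sb.py
```

```text
20.6 0.5511 [ 0.4469 -0.2904  0.0521] [-0.1  0.   0.4]
...............................................................................kkkkkkkkkkkkkkkkkkkkkkkkkkkkkkkkkkOOOOOOOOOOOOOOOOBBB..BB..kk
area 439.0
[192, 278] z.035 [0.0508, -0.0764] z.053 [0.0462, -0.0589] z.09 [0.0366, -0.0228]
[188, 276] z.035 [0.0456, -0.0878] z.053 [0.0411, -0.07] z.09 [0.0317, -0.0335]
[185, 279] z.035 [0.0357, -0.0825] z.053 [0.0314, -0.0649] z.09 [0.0225, -0.0286]
[191, 284] z.035 [0.041, -0.0597] z.053 [0.0365, -0.0425] z.09 [0.0274, -0.0072]
[191, 293] z.035 [0.0295, -0.0334] z.053 [0.0253, -0.0168] z.09 [0.0166, 0.0175]
[171, 312] z.035 [-0.0304, -0.0054] z.053 [-0.0333, 0.0107] z.09 [-0.0395, 0.0437]
[159, 315] z.035 [-0.0556, -0.012] z.053 [-0.0581, 0.0042] z.09 [-0.0631, 0.0376]
[155, 306] z.035 [-0.0535, -0.0417] z.053 [-0.056, -0.0249] z.09 [-0.0611, 0.0097]
[152, 308] z.035 [-0.0611, -0.0399] z.053 [-0.0635, -0.0231] z.09 [-0.0683, 0.0114]
[159, 323] z.035 [-0.0638, 0.0094] z.053 [-0.0661, 0.0252] z.09 [-0.0709, 0.0576]
[166, 324] z.035 [-0.0523, 0.0204] z.053 [-0.0548, 0.036] z.09 [-0.06, 0.068]
[200, 293] z.035 [0.0467, -0.0219] z.053 [0.0421, -0.0055] z.09 [0.0327, 0.0282]
```

Call:
play_rows(
  plan="0.002 0 0.004 0;0.004 0 0.008 0;0.006 0 0.012 0;0.007 0 0.015 0;0.007 0 0.017 0;0.007 0 0.017 0",
)

```text
t: 38.73
tool_pos: [0.4476, -0.2821, 0.0344]
tcp_rot: [-3.14, -0.001, 1.452]
ft_force: [-0.2, 0.5, 0.0]
gripper_width: 0.546
grip_force: 20.5
```

```bash
python3 oc.py; python3 sb.py
```

```text
20.52 0.5455 [ 0.4477 -0.2823  0.0347] [ 0.2 -0.6 -0. ]
......................................................................................kkkkkkkkkkkkkkkkkkkkkkkkkkk.OOOOOOOOOOOOOOOBBBB.....kk
area 433.0
[194, 279] z.035 [0.0534, -0.0708] z.053 [0.0487, -0.0533] z.09 [0.0391, -0.0175]
[188, 283] z.035 [0.0364, -0.0665] z.053 [0.0321, -0.0492] z.09 [0.0231, -0.0136]
[195, 285] z.035 [0.0474, -0.0515] z.053 [0.0429, -0.0345] z.09 [0.0335, 0.0005]
[196, 296] z.035 [0.0352, -0.0185] z.053 [0.0309, -0.0022] z.09 [0.022, 0.0314]
[169, 315] z.035 [-0.0373, 0.0002] z.053 [-0.0401, 0.0162] z.09 [-0.046, 0.049]
[160, 315] z.035 [-0.0538, -0.0108] z.053 [-0.0563, 0.0054] z.09 [-0.0614, 0.0387]
[160, 303] z.035 [-0.0409, -0.044] z.053 [-0.0437, -0.0271] z.09 [-0.0494, 0.0076]
[153, 308] z.035 [-0.0593, -0.0386] z.053 [-0.0617, -0.0219] z.09 [-0.0666, 0.0126]
[163, 325] z.035 [-0.0587, 0.0194] z.053 [-0.0611, 0.035] z.09 [-0.066, 0.067]
[205, 296] z.035 [0.0523, -0.0071] z.053 [0.0476, 0.009] z.09 [0.038, 0.0421]
```

Call:
play_rows(
  plan="0 0 0 0;0 0 0 0",
  hand=0.556,
)

```text
t: 39.0
tool_pos: [0.4479, -0.2828, 0.0351]
tcp_rot: [3.141, -0.0, 1.452]
ft_force: [0.1, -0.1, -0.1]
gripper_width: 0.557
grip_force: 14.1
```

Call:
play_rows(
  plan="0 0 0 0;0 0 0 0",
  hand=0.56,
)

```text
t: 39.17
tool_pos: [0.4479, -0.2828, 0.0351]
tcp_rot: [3.141, 0.0, 1.452]
ft_force: [0.5, 0.0, 0.3]
gripper_width: 0.56
grip_force: 12.2
```

Call:
play_rows(
  plan="0 0 0 0;0 0 0 0;0 0 0 0",
  hand=0.565,
)

```text
t: 39.42
tool_pos: [0.4479, -0.2828, 0.035]
tcp_rot: [3.142, 0.0, 1.452]
ft_force: [0.2, -0.5, -0.1]
gripper_width: 0.564
grip_force: 9.7
```

```bash
python3 oc.py
```

```text
9.74 0.5651 [ 0.4479 -0.2828  0.035 ] [ 0.4 -0.1 -0.9]
......................................................................................kkkkkkkkkkkkkkkkkkkkkkkkkkkkOOOOOOOOOOOOOOO.BBB.....kk
```

Slope is 0.5 N per 0.001; zero near 0.584. Loosen further in small steps.

Call:
play_rows(
  plan="0 0 0 0;0 0 0 0;0 0 0 0",
  hand=0.574,
)

```text
t: 39.72
tool_pos: [0.4478, -0.2828, 0.035]
tcp_rot: [-3.142, 0.0, 1.452]
ft_force: [-0.1, -0.2, 0.2]
gripper_width: 0.574
grip_force: 5.4
```

Call:
play_rows(
  plan="0 0 0 0;0 0 0 0;0 0 0 0",
  hand=0.58,
)

```text
t: 39.97
tool_pos: [0.4478, -0.2828, 0.035]
tcp_rot: [-3.142, -0.0, 1.452]
ft_force: [0.5, -0.1, -0.8]
gripper_width: 0.583
grip_force: 2.5
```

```bash
python3 oc.py
```

```text
2.53 0.5842 [ 0.4478 -0.2828  0.035 ] [-1. -0. -1.]
......................................................................................kkkkkkkkkkkkkkkkkkkkkkkkkkkkOOOOOOOOOOOOOOO.BBBB....kk
```

Call:
play_rows(
  plan="0 0 0 0;0 0 0 0;0 0 0 0",
  hand=0.584,
)

```text
t: 40.27
tool_pos: [0.4478, -0.2828, 0.035]
tcp_rot: [-3.142, -0.0, 1.452]
ft_force: [0.8, -0.6, -0.3]
gripper_width: 0.582
grip_force: 0.7
```

```bash
python3 oc.py
```

```text
0.66 0.5839 [ 0.4478 -0.2828  0.035 ] [ 0.2  0.  -0.3]
......................................................................................kkkkkkkkkkkkkkkkkkkkkkkkkkkkOOOOOOOOOOOOOOO.BBBB....kk
```

Call:
play_rows(
  plan="0 0 0 0;0 0 0 0;0 0 0 0",
  hand=0.59,
)

```text
t: 40.57
tool_pos: [0.4478, -0.2827, 0.035]
tcp_rot: [3.142, -0.0, 1.452]
ft_force: [-0.2, 0.2, 0.1]
gripper_width: 0.59
grip_force: 0.0
```

```bash
python3 oc.py; python3 sb.py
```

```text
0.0 0.5864 [ 0.4478 -0.2827  0.035 ] [ 0.1  0.2 -0.2]
......................................................................................kkkkkkkkkkkkOOOOOOOOOOBBBBBB......BBBB......BBBB....kk
area 403.5
[201, 288] z.035 [0.0551, -0.035] z.053 [0.0504, -0.0183] z.09 [0.0406, 0.016]
[192, 291] z.035 [0.0339, -0.0379] z.053 [0.0296, -0.0211] z.09 [0.0208, 0.0133]
[202, 294] z.035 [0.0492, -0.0166] z.053 [0.0446, -0.0002] z.09 [0.0351, 0.0333]
[202, 302] z.035 [0.039, 0.0057] z.053 [0.0346, 0.0216] z.09 [0.0256, 0.0542]
[173, 316] z.035 [-0.0311, 0.0078] z.053 [-0.034, 0.0236] z.09 [-0.0402, 0.0561]
[162, 315] z.035 [-0.0501, -0.0083] z.053 [-0.0527, 0.0078] z.09 [-0.058, 0.041]
[161, 305] z.035 [-0.0412, -0.0371] z.053 [-0.044, -0.0204] z.09 [-0.0497, 0.014]
[165, 303] z.035 [-0.0315, -0.0377] z.053 [-0.0345, -0.021] z.09 [-0.0406, 0.0134]
[154, 307] z.035 [-0.0564, -0.0402] z.053 [-0.0588, -0.0234] z.09 [-0.0639, 0.0111]
[163, 325] z.035 [-0.0587, 0.0194] z.053 [-0.0611, 0.035] z.09 [-0.066, 0.067]
[210, 304] z.035 [0.0515, 0.0212] z.053 [0.0468, 0.0368] z.09 [0.0373, 0.0687]
```

Call:
play_rows(
  plan="0 0 0 0;0 0 0 0;0 0 -0.03 0;0 0 -0.07 0;0 0 -0.11 0;0 0 -0.15 0;0 0 -0.18 0;-0.03 0 -0.2 0;-0.05 0 -0.2 0;-0.05 0 -0.2 0",
  hand=0.75,
)

```text
t: 41.5
tool_pos: [0.4411, -0.3368, 0.2372]
tcp_rot: [3.138, 0.004, 1.447]
ft_force: [-0.6, 0.3, -0.1]
gripper_width: 0.75
grip_force: 0.0
```

```bash
cat > lv.py <<'E'
from bedv import *
def quad(name):
    c,im=shot(name,"lv_%s.png"%name); p=proj(c,[.443,-.338,.05])[0].astype(int); x,y=p
    g=cv2.GaussianBlur(im,(3,3),0).astype(int); B,G,R=g[...,0],g[...,1],g[...,2]
    n=110 if name=="wrist" else 45
    k=np.zeros(B.shape,np.uint8); m=(R-B>50)&(R-G>25)&(G*10>R*3)
    k[max(0,y-n):y+n,x-n:x+n]=m[max(0,y-n):y+n,x-n:x+n]; k=cv2.morphologyEx(k,cv2.MORPH_CLOSE,np.ones((25,25)) if name=="wrist" else np.ones((11,11)))
    q=max(cv2.findContours(k,cv2.RETR_EXTERNAL,cv2.CHAIN_APPROX_NONE)[0],key=cv2.contourArea)
    W=ray(c,q.reshape(-1,2),.053)[:,:2]; r=cv2.minAreaRect((W*1000).astype(np.float32)); b=cv2.boxPoints(r)
    e=max([b[1]-b[0],b[2]-b[1]],key=np.linalg.norm)
    print(name,"rect",np.round(r[0],1),np.round(r[1],1),"yaw",round(float(np.arctan2(e[1],e[0])%np.pi),3),"vw",vw(np.array(r[0])/1000))
    a=cv2.approxPolyDP(q,4 if name=="wrist" else 2,True).reshape(-1,2); print([(t.tolist(),vw(ray(c,[t],.053))[0].tolist()) for t in a])
quad("wrist"); quad("top")
E
python3 lv.py
```

```text
wrist rect [ 441.8 -339.9] [111.5  50.3] yaw 1.441 vw [[-0.0022  0.0016]]
[([297, 155], [0.0536, -0.019]), ([295, 254], [-0.0553, -0.0239]), ([337, 256], [-0.058, 0.0235]), ([342, 158], [0.0504, 0.0271])]
top rect [ 442.1 -321.7] [80.5 52.2] yaw 1.442 vw [[ 0.0159 -0.0003]]
[([455, 274], [0.0553, -0.022]), ([471, 277], [0.0162, -0.025]), ([460, 273], [0.0434, -0.0183]), ([461, 258], [0.0437, 0.0184]), ([489, 259], [-0.0244, 0.0236]), ([458, 255], [0.0515, 0.0249])]
```

```bash
cat sb.py > sb2.py; python3 sb.py > /tmp/o; cat /tmp/o | cut -c1-12; python3 - <<'E'
from bedv import *
import re
cw,cs=cam("wrist"),cam("scene")
P=[list(map(int,re.match(r"\[(\d+), (\d+)\]",l).groups())) for l in open("/tmp/o") if l[0]=="["]
def tri(a,b):
    def r(c,p):
        d=ray(c,[p],0)[0]-c[2]; return c[2],d/np.linalg.norm(d)
    o1,d1=r(cw,a);o2,d2=r(cs,b)
    t=np.linalg.lstsq(np.c_[d1,-d2],o2-o1,rcond=None)[0]; A,B=o1+t[0]*d1,o2+t[1]*d2
    return ((A+B)/2).round(4),round(float(np.linalg.norm(A-B)),4)
for n,a in(("+y-x",[297,155]),("-y-x",[295,254])):
    e=proj(cs,ray(cw,[a],.053))[0]; b=min(P,key=lambda p:np.hypot(*(np.array(p)-e))); print(n,e.round(1),b,tri(a,b))
E
python3 go.py 0.565 -0.4065 0.16
```

```text
area 434.5
[201, 288] z
[180, 296] z
[199, 291] z
[201, 303] z
[173, 316] z
[161, 313] z
[161, 305] z
[171, 300] z
[155, 307] z
[163, 325] z
[210, 304] z
+y-x [204.5 285.8] [201, 288] (array([ 0.4253, -0.2797,  0.047 ]), 0.008)
-y-x [158.5 304.6] [161, 305] (array([ 0.4121, -0.3803,  0.0525]), 0.0053)
go [-0.0597  0.1316  0.0742] 0 rows 3.8943146179765704 0.0
```

Call:
play_rows(
  plan="-0.02 0.04 0 0;-0.03 0.08 0 0;-0.05 0.11 0 0;-0.06 0.1315 0.02 0;-0.06 0.1315 0.05 0;-0.06 0.1315 0.074 0;-0.06 0.1315 0.074 0;-0.06 0.1315 0.074 0",
  hand=0,
)

```text
t: 42.32
tool_pos: [0.565, -0.4057, 0.1591]
tcp_rot: [-3.138, -0.002, 1.453]
ft_force: [0.6, -0.7, 0.3]
gripper_width: 0.001
grip_force: 0.0
```

```bash
python3 - <<'E'
from find import *
s=telemetry.observe();print(s["tool_pos"],s["gripper_width"])
for n in("wrist","top"):
    c,im=shot(n,"bt.png")
    for z in(.08,.09):
        x,y=proj(c,[.565,-.4065,z])[0].astype(int)
        for b in blobs(im,c,"green",(max(0,x-60),max(0,y-60),x+60,y+60),z):print(n,z,b)
E
```

```text
[ 0.56502312 -0.40572027  0.15910978] 0.0005193927564185324
wrist 0.08 (array([315., 242.]), array([ 562.9, -409.5]), array([34.6, 32.7]), 1.454)
wrist 0.09 (array([315., 242.]), array([ 563.5, -406. ]), array([33.1, 31.3]), 1.454)
```

Call:
play_rows(
  plan="-0.001 -0.0015 0.025 0;-0.001 -0.0015 0.045 0;-0.001 -0.0015 0.055 0;-0.001 -0.0015 0.062 0;-0.001 -0.0015 0.066 0;-0.001 -0.0015 0.066 0",
)

```text
t: 42.92
tool_pos: [0.564, -0.4084, 0.0954]
tcp_rot: [3.141, 0.0, 1.452]
ft_force: [-0.2, 0.4, -0.8]
gripper_width: 0.003
grip_force: 0.0
```

Call:
play_rows(
  plan="0 0 0.002 0;0 0 0.004 0;0 0 0.005 0;0 0 0.005 0",
)

```text
t: 43.25
tool_pos: [0.5638, -0.4085, 0.0902]
tcp_rot: [3.141, 0.0, 1.452]
ft_force: [-0.6, 0.7, -0.5]
gripper_width: -0.001
grip_force: 0.0
```

Call:
play_rows(
  plan="0 0 0.002 0;0 0 0.004 0;0 0 0.006 0;0 0 0.006 0",
)

```text
t: 43.58
tool_pos: [0.5635, -0.4081, 0.0834]
tcp_rot: [-3.141, -0.001, 1.452]
ft_force: [-0.6, -0.2, -0.5]
gripper_width: -0.003
grip_force: 0.0
```

Call:
play_rows(
  plan="0 0 0.001 0;0 0 0.002 0;0 0 0.003 0;0 0 0.003 0",
)

```text
t: 43.92
tool_pos: [0.5636, -0.4083, 0.0807]
tcp_rot: [-3.141, -0.0, 1.452]
ft_force: [0.1, -0.6, 0.6]
gripper_width: -0.003
grip_force: 0.0
```

Call:
play_rows(
  plan="0 0 0.001 0;0 0 0.002 0;0 0 0.003 0;0 0 0.003 0",
)

```text
t: 44.25
tool_pos: [0.5636, -0.4082, 0.0777]
tcp_rot: [-3.141, -0.0, 1.452]
ft_force: [0.4, -0.2, -0.5]
gripper_width: 0.002
grip_force: 0.0
```

Call:
play_rows(
  plan="0 0 0.001 0;0 0 0.002 0;0 0 0.003 0;0 0 0.003 0",
)

```text
t: 44.58
tool_pos: [0.5636, -0.4082, 0.0747]
tcp_rot: [-3.141, -0.0, 1.452]
ft_force: [0.1, 0.2, -0.9]
gripper_width: 0.0
grip_force: 0.0
```

Call:
play_rows(
  plan="0 0 0.001 0;0 0 0.002 0;0 0 0.003 0;0 0 0.003 0",
)

```text
t: 44.92
tool_pos: [0.5638, -0.4084, 0.0719]
tcp_rot: [-3.142, -0.0, 1.452]
ft_force: [-0.4, -0.3, 0.1]
gripper_width: 0.004
grip_force: 0.0
```

Call:
play_rows(
  plan="0 0 0.002 0;0 0 0.003 0;0 0 0.004 0;0 0 0.004 0",
)

```text
t: 45.25
tool_pos: [0.5638, -0.4085, 0.0682]
tcp_rot: [3.141, 0.0, 1.452]
ft_force: [0.3, 1.1, 3.9]
gripper_width: 0.0
grip_force: 1.7
```

Call:
play_rows(
  plan="0 0 0.001 0;0 0 0.002 0;0 0 0.003 0;0 0 0.003 0",
)

```text
t: 45.58
tool_pos: [0.5639, -0.4085, 0.0657]
tcp_rot: [3.141, -0.0, 1.452]
ft_force: [-0.6, 1.3, 7.3]
gripper_width: 0.002
grip_force: 3.6
```

Call:
play_rows(
  plan="0 0 0.001 0;0 0 0.002 0;0 0 0.003 0;0 0 0.003 0",
)

```text
t: 45.92
tool_pos: [0.564, -0.4086, 0.0655]
tcp_rot: [3.14, -0.002, 1.452]
ft_force: [-4.2, 5.3, 20.2]
gripper_width: 0.003
grip_force: 10.3
```

Call:
play_rows(
  plan="0 0 0 0;0 0 -0.02 0;0 0 -0.06 0;0 0 -0.1 0;0 0 -0.14 0;0 0 -0.17 0;0.03 -0.03 -0.17 0;0.06 -0.06 -0.17 0;0.06 -0.06 -0.17 0;0.06 -0.06 -0.17 0",
)

```text
t: 46.75
tool_pos: [0.5103, -0.3391, 0.2311]
tcp_rot: [-3.141, -0.003, 1.453]
ft_force: [0.6, -0.1, 0.8]
gripper_width: -0.001
grip_force: 0.0
```

```bash
sed -i 's/quad("wrist"); quad("top")/quad("top")/' lv.py; python3 lv.py; python3 - <<'E'
from h import *
c,im=shot("top","fin.png"); cs,sc=shot("scene","fins.png")
for n,y in((1,.1955),(3,.2955),(4,.3455)):
    x=.583+(y-.1955)*.06
    for cc,ii,nm in((c,im,"top"),(cs,sc,"sc")):
        p=proj(cc,[[x,y,.116],[x,y-.0095,.08]]).round().astype(int); print(n,nm,p.tolist(),[ii[q[1]-1:q[1]+2,q[0]-1:q[0]+2].mean((0,1)).astype(int).tolist() for q in p])
p=proj(c,[.441,-.338,.053])[0].astype(int); print([im[p[1],p[0]+d].tolist() for d in range(-16,17,4)])
# label pixels standing cassettes: scene/top columns
w=im[175:240,160:300].astype(int); ys,xs=np.where(w[...,0]-w[...,2]>35); print("blue px in rack (top)",sorted(set((xs+160).tolist())))
E
```

```text
1 top [[256, 206], [262, 209]] [[235, 237, 238], [72, 74, 75]]
1 sc [[398, 213], [393, 226]] [[180, 185, 185], [99, 102, 102]]
3 top [[214, 204], [221, 207]] [[235, 238, 238], [73, 74, 75]]
3 sc [[425, 198], [421, 211]] [[182, 187, 187], [98, 102, 102]]
4 top [[193, 203], [201, 206]] [[235, 237, 238], [74, 75, 76]]
4 sc [[439, 191], [434, 204]] [[146, 149, 149], [111, 115, 114]]
[[81, 70, 59], [84, 73, 62], [85, 72, 61], [87, 75, 62], [84, 72, 61], [84, 74, 62], [82, 68, 60], [80, 68, 55], [79, 69, 58]]
blue px in rack (top) []Traceback (most recent call last):
  File "lv.py", line 13, in <module>
    quad("top")
    ~~~~^^^^^^^
  File "lv.py", line 8, in quad
    q=max(cv2.findContours(k,cv2.RETR_EXTERNAL,cv2.CHAIN_APPROX_NONE)[0],key=cv2.contourArea)
ValueError: max() iterable argument is empty
```

Call:
play_rows(
  plan="0.04 0 0 0;0.08 0 0 0;0.12 0 0 0;0.16 0 0 0;0.2 0 0 0;0.24 0 0 0;0.26 0 0 0;0.26 0 0 0;0.26 0 0 0",
)

```text
t: 47.65
tool_pos: [0.5435, -0.0831, 0.2321]
tcp_rot: [3.141, 0.002, 1.454]
ft_force: [0.6, 0.2, -0.5]
gripper_width: 0.0
grip_force: 0.0
```

```bash
python3 lv.py; python3 -c "
from h import *
c,im=shot('wrist','fw.png');s=telemetry.observe();print(s['tool_pos'],s['ft_force'],s['dq'].round(3))
w=im.astype(int);m=((w[...,0]-w[...,2])>45).astype(np.uint8);m[:, :250]=0
n,l,st,ce=cv2.connectedComponentsWithStats(cv2.dilate(m,np.ones((5,5))));print(st[1:][st[1:,4]>150].tolist())
for y in(.1955,.2955,.3455):print(proj(c,[.583+(y-.1955)*.06,y+.009,.06]).round())"
```

```text
top rect [ 440.2 -339. ] [115.2  53.6] yaw 1.442 vw [[-0.0015 -0.0001]]
[([457, 256], [0.0537, 0.0222]), ([456, 275], [0.0527, -0.0242]), ([501, 280], [-0.0568, -0.0242]), ([502, 260], [-0.0562, 0.0247])]
[ 0.5425423  -0.08571962  0.23231009] [-0.56794259  0.04654943  0.80931861] [ 0.014 -0.008  0.01   0.007 -0.001  0.003 -0.003]
[[351, 322, 112, 49, 3227], [408, 384, 28, 26, 346]]
[[ 323. -147.]]
[[ 316. -298.]]
[[ 312. -369.]]
```

```bash
python3 -c "
from h import *
print(job.sign_off())"
```

```text
the job is handed in; nothing more can be done
None
```

The job is handed in, though no result came back: the three white cassettes stand in rack slots 1, 3 and 4 with labels to the red end, the orange control lies label up on the bed about 1.5 mm off centre, and the button was pressed to its stop and released; I did not re-image slot 4's label after letting go, nor check that the button came back up.

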